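Lock the last quarter-turn screw of a junction box lid

TASK

One of the four corner screws of the grey junction box is still open. Take the striped flat-blade screwdriver with the steel bolster from the stand, set its blade in that screw's slot, push the screw down against its spring with measured force (never more than 30 N) and turn it a quarter turn clockwise until it locks when you ease off. Then hang the screwdriver back upright in its hole in the stand, and leave the other screwdrivers as they are.

Things in the scene. Friction and masses are not known exactly. Their poses are not given: they have to be found in the camera images.
- flat_driver: Flat-blade screwdriver: striped red and yellow round handle, the only one with a bright hexagonal steel bolster; about 0.11 kg. Hangs upright, blade down, in one hole of the stand, resting on the bolster. Origin on its axis, z up to the handle. Bolster 21 mm across, z 63 to 71 mm; handle z 69 to 157 mm, best gripped where it is thickest and parallel (24 mm, z 117 to 138 mm)
- blade_tip (a point): Middle of the edge of the screwdriver's blade, 6 mm below the driver's origin. Axes as the driver's: the blade is 8.5 mm wide along x and 2.0 mm thick along y, parallel for its last 6 mm, above which it widens into the 6.4 mm round shaft
- lid_screw: Fixed corner tower with the open screw, 34 mm square. Origin: centre of its flat top, 60 mm above the bench; x along its two white marks. In its 23 mm cup the 17 mm steel screw face has play: it lies up to 2 mm off centre in x and y (8 N shifts it) and 1 to 7 mm below the top. Slot right across it, 3.0 mm wide, 3.5 mm deep, edges bevelled 0.4 mm, along this y when screw_turn is 0
- screw_turn (a joint): Turn of the open screw, rad, growing clockwise seen from above: near 0 open, 1.57 locked; stops at -0.28 and 1.86. A spring holds it up: 6 N to start moving, 10.6 N at its solid bottom, 6.5 mm down. Unpushed it meets a wall at 0.3; to turn it must be kept 4 mm down, growing to 5.7 mm at 1.15 rad (a cam); past 1.25 rad it springs up into a notch when the push is eased: locked
- junction_box: Grey plastic electrical junction box, fixed, 128 x 94 mm, lid 64 mm high, with a bare aluminium plate on the lid, black cable glands and four 34 mm corner towers 60 mm high, each with a quarter-turn lid screw, 47 mm along x and 30 mm along y from the middle. Origin under its middle; x along its long side, the line of the white marks
- driver_stand: Beech screwdriver stand, fixed, 128 mm long along its x, 60 mm wide: a 46 mm wide, 12 mm thick rail on two cheeks, top 115 mm above the bench, with three 12 mm holes in a row 42 mm apart along x, bevelled 2 mm at the top, each with one screwdriver at the start. Origin under its middle
- stand_hole0 (a point): Centre of the mouth of the stand's hole at its -x end, on the rail's top
- stand_hole1 (a point): Centre of the mouth of the stand's middle hole, on the rail's top
- stand_hole2 (a point): Centre of the mouth of the stand's hole at its +x end, on the rail's top
- red_driver: Plain red screwdriver, 162 mm, hanging loose in another hole; handle 24 mm thick, its top 90 mm above the rail. Origin at the tip. To be left alone
- slim_driver: Slim red and yellow screwdriver without bolster, 173 mm, hanging loose in the third hole; handle 19 mm thick, its top 77 mm above the rail. Origin at the tip. To be left alone

How it is judged (in metres and radians):
On the way, in this order (a step that is already met when the one before it is completed fails the run):
1. the flat-blade screwdriver is lifted out of the stand (z of flat_driver in the frame of driver_stand above 0.11 m), for 0.1 s.
2. the open screw is pushed down with the screwdriver (contact force between flat_driver and lid_screw above 7 N and value of joint screw_turn below 0.9 rad), for 0.1 s.
3. the screw is turned to its locked place under the screwdriver (value of joint screw_turn above 1.22 rad and contact force between flat_driver and lid_screw above 0.5 N), for 0.05 s.
At the end, for the whole second after the job is handed in: The screw stands locked, turned more than 1.22 rad clockwise with the push eased, and the flat-blade screwdriver hangs at rest in a hole of the stand: axis within 6 mm of the hole's centre, on its bolster within 5 mm of height, tilted less than 0.15 rad (value of joint screw_turn above 1.22 rad and (horizontal distance between flat_driver and stand_hole0 below 0.006 m or horizontal distance between flat_driver and stand_hole1 below 0.006 m or horizontal distance between flat_driver and stand_hole2 below 0.006 m) and z of flat_driver in the frame of driver_stand between 0.047 and 0.057 m and angle between flat_driver's own z axis and vertical below 0.15 rad and linear speed of flat_driver below 0.02 m/s); the robot touches nothing.
It fails at once if the screwdriver presses on the screw or its tower with more than 30 N (contact force between flat_driver and lid_screw above 30 N).
It fails at once if the arm touches the lid screw (contact force between the arm and lid_screw above 0.5 N).
It fails at once if the gripper's fingers touch the lid screw (contact force between the fingers and lid_screw above 0.5 N).
It fails at once if the plain red screwdriver is pushed out of its place (distance of red_driver from where it was at the start of the episode above 0.03 m).
It fails at once if the slim screwdriver is pushed out of its place (distance of slim_driver from where it was at the start of the episode above 0.03 m).
It also fails if it takes over 72 s, if anything falls off the work surface, if the arm or the gripper's body presses on something with over 40 N, if the wrist force passes 120 N, or if a joint passes its speed limit or range.

ROBOT

A 6-joint arm with a two-finger parallel gripper is mounted at the origin on a cart in front of the work surface, level with it; the furniture and walls round the work are solid. World frame = base frame: x ahead of the robot, y to its left, z up, the work surface at z = 0. Lengths are in mm, angles in rad, forces in N, time in s.
With the tool pointing down it reaches from about 425 to 950 mm from the base axis. Payload 14.7 kg.
Tool frame: the origin (TCP) lies at the very end of the fingers, on their centre line; the grasp point (between the pads) lies 19 mm behind it (tcp_to_grasp is the distance from the TCP to the grasp point, in mm); z points along the fingers, y is the line along which they close (so a half turn about z gives the same grasp; the last joint's range is limited). The gripper opens to 85 mm and grips with 20 to 120 N. Pads are 22 mm wide; open, the fingers measure 114 mm over their backs; the gripper's body (76 mm by 85 mm) begins 54 mm behind the grasp point. The pads swing forward as they close: fully open they stand 13 mm farther back than shut.
Start: joints at [-1.296, 0.48, 1.596, -0, 1.065, -0.047], TCP at [205.595, -616.622, 231.297] pointing down, gripper open.
Joint ranges: [-2.75, 2.75], [-0.82, 2.05], [0.23, 2.67], [-1.56, 4.7], [0.09, 2.69], [-2.92, 2.92]. Speed limits (rad/s): [1.89, 1.89, 2.39, 3.01, 3.01, 3.01].

INTERFACE

Orientations are given as a unit quaternion [w, x, y, z].
In Python, from rig import * gives the robot as it stands.
- The arm moves only by the tool move_arm, never from a script. Its argument "targets" is a list that holds one entry, the list of rows, each a list of 7 numbers: the shift along the tool's x, y, z in cm, then the turn, a rotation vector about the tool's x, y, z in rad, then the finger opening in cm, from 0 to 8.54. A call has 1 to 10 rows; each row shifts and turns the commanded pose from where the row before left it, along the tool's axes as they then stand; what a row does not reach is not made up. A row lasts 1/10 s, in which the tool goes at most 50 mm and 8.59 degrees, less where a joint would pass 70% of its speed; a pose out of reach is approached as far as the arm can. A call with a gripper value outside its range is refused whole. The fingers move at their own pace and stop on an object; the grip force is fixed at half the most. Time passes only in rows, so rows that do not move let the fingers close. It gives the time, the measured TCP pose, the force, the opening and the grip force at its end, in the units of the state.
- get_state(): the state, without advancing time (a new reading comes with each control period).
- camera(name): name is "scene" or "top" or "wrist"; returns a dict with "color" (480x640x3 uint8, blue, green, red), "fx", "fy", "cx", "cy" (pixels), "k1" (the pictures are not rectified: a ray, as slopes to the right and down, at radius r is drawn at 1 + k1 r^2 times it, then the intrinsics apply), "rvec" (rotation vector, rad) and "tvec" (3), from world to camera coordinates, as OpenCV has them. Camera axes: x right, y down, z forward; pixel columns grow to the right and rows downward; lengths in mm; the calibration is good to about 2 mm. A picture is of the moment at which its call begins. There is no depth.
- finish_job(): hands the job in; it is judged then, once.
The state is a dict: "time_s": time; "joint_pos": joint angles; "qvel": joint speeds; "tau": joint torques, N m; "ee_pos": TCP position; "eef_rot": TCP orientation; "force": force on the tool from outside, world axes, zero at the start; "moment": the same for the moment, N m; "finger_gap": finger opening in mm; "finger_force": force on a finger pad.
Only numpy, scipy, OpenCV 4.12 (cv2) and the standard library are available. Lean on these libraries where they do the work, as an engineer would, in place of code of your own. Each camera call takes 0.05 s, during which the arm holds its last target. There are 200 camera calls.

## Working session

There is one attempt and no reset: what is moved stays moved. The work goes in short steps, Python scripts to look and compute and a tool call to move; the robot and the scene stay as the last step left them, time stands still between calls to the robot, and variables do not carry over. Pictures are saved under pics/ and viewed, at most 10 in all, crops included, and the job is handed in when it is done.

Besides the shell and the picture viewer there is one more tool, called after "Request:" by a JSON object that holds its "method" and its "body". move_arm: Moves the arm, as the interface text tells. Its arguments: {"type":"object","properties":{"targets":{"type":"array"}},"required":["targets"]}

```bash
mkdir -p pics; ls
cat > h.py <<'E'
import numpy as np, cv2, json
from rig import *
def cal(c): return dict(R=cv2.Rodrigues(np.array(c["rvec"],float))[0],t=np.array(c["tvec"],float).ravel(),f=np.array([c["fx"],c["fy"]]),c=np.array([c["cx"],c["cy"]]),k=c["k1"])
def ray(m,p):
    d=(np.array(p,float)-m["c"])/m["f"]; u=d.copy()
    for _ in range(20): u=d/(1+m["k"]*(u@u))
    return -m["R"].T@m["t"], m["R"].T@np.array([u[0],u[1],1])
def plane(m,p,z):
    o,d=ray(m,p); return o+d*(z-o[2])/d[2]
def tri(obs):
    A=np.zeros((3,3));b=np.zeros(3)
    for m,p in obs:
        o,d=ray(m,p); d=d/np.linalg.norm(d); P=np.eye(3)-np.outer(d,d); A+=P;b+=P@o
    x=np.linalg.solve(A,b)
    return x,[np.linalg.norm((np.eye(3)-np.outer(d/np.linalg.norm(d),d/np.linalg.norm(d)))@(x-o)) for o,d in [ray(m,p) for m,p in obs]]
def proj(m,X):
    q=m["R"]@np.array(X,float)+m["t"]; u=q[:2]/q[2]; return u*(1+m["k"]*(u@u))*m["f"]+m["c"]
def shot(name,tag):
    c=camera(name); cv2.imwrite(f"pics/{tag}.png",c["color"]); m=cal(c)
    json.dump({k:(v.tolist() if hasattr(v,"tolist") else v) for k,v in m.items()},open(f"pics/{tag}.json","w")); return c["color"],m
def load(tag):
    m=json.load(open(f"pics/{tag}.json")); return cv2.imread(f"pics/{tag}.png"),{k:np.array(v) for k,v in m.items()}
E
python3 - <<'E'
from h import *
for n in("scene","top","wrist"):
    i,m=shot(n,n+"0"); print(n,-m["R"].T@m["t"],m["f"],m["k"])
print(get_state())
E
```

```text
pics
scene [ 72.79844406 449.90407953 741.19369691] [508.22990059 508.22990059] -0.09457684714401754
top [461.50162003 186.33254094 952.29981183] [609.38625247 609.38625247] -0.1699501923033166
wrist [ 270.37468468 -593.43669591  371.47485998] [334.87779673 334.87779673] -0.01245665173698476
{'time_s': 0.15, 'joint_pos': array([-1.29558635e+00,  4.80644967e-01,  1.59672393e+00, -3.55729949e-05,
        1.06509357e+00, -4.65615854e-02]), 'qvel': array([ 0.0012498 , -0.00411103, -0.00262809,  0.00120522, -0.00010349,
       -0.00142606]), 'tau': array([ 1.05725856e-03, -9.51151514e+01, -4.30457354e+01,  1.05760143e-04,
        8.15888256e-03, -4.19471485e-05]), 'ee_pos': array([ 205.51104577, -616.33656268,  230.84954299]), 'eef_rot': array([-4.30295608e-04,  9.87084300e-01,  1.60201106e-01, -6.50673509e-05]), 'force': array([-0.41841646, -0.26475051,  1.11701193]), 'moment': array([ 0.07531531, -0.02500099,  0.02594629]), 'finger_force': 0.0, 'finger_gap': 85.59230252680419}
```

View pics/scene0.png

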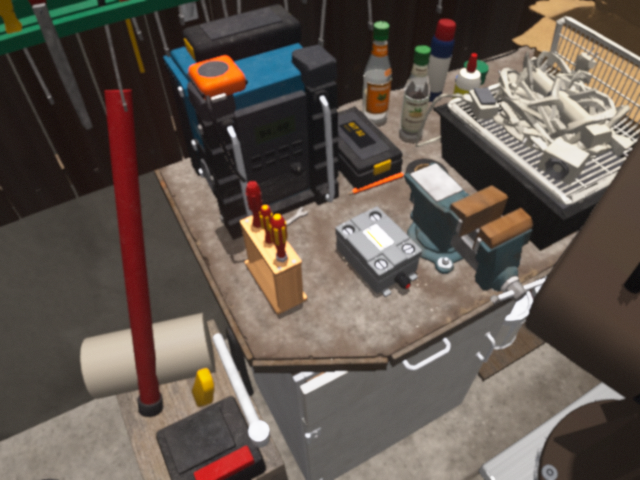

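View pics/top0.png

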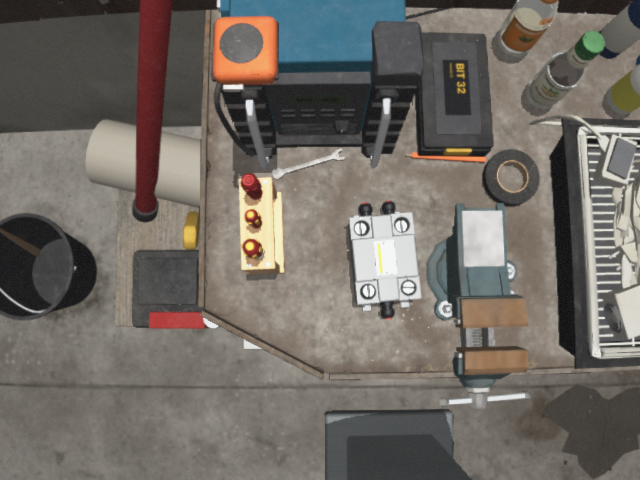

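The top view shows the stand at about (257,225), with drivers at (250,185), (252,218) and (252,248), and the junction box at about (385,260). I'll magnify both.

Run:
```python
from h import *
i,m=load("top0"); s,n=load("scene0")
a=cv2.resize(i[160:320,225:300],None,fx=3.7,fy=3.7,interpolation=cv2.INTER_CUBIC)
b=cv2.resize(i[195:325,335:430],None,fx=4.55,fy=4.55,interpolation=cv2.INTER_CUBIC)
h=592
b=cv2.copyMakeBorder(b[:h],0,max(0,h-b.shape[0]),0,0,0)
print(a.shape,b.shape)
cv2.imwrite("pics/c1.png",np.hstack([a[:h],b[:h]])[:600,:800])
a=cv2.resize(s[170:320,225:325],None,fx=4,fy=4,interpolation=cv2.INTER_CUBIC)
b=cv2.resize(s[195:305,325:425],None,fx=4,fy=4,interpolation=cv2.INTER_CUBIC)
b=cv2.copyMakeBorder(b,0,160,0,0,0)
cv2.imwrite("pics/c2.png",np.hstack([a,b]))
for p in [(250,185),(252,248)]: print(plane(m,p,200))
for p in [(362,228),(401,226),(368,291),(408,287)]: print(plane(m,p,60))
```

```text
(592, 278, 3) (592, 432, 3)
[615.50378918 273.95171518 200.        ]
[535.72539762 271.12962908 200.        ]
[577.49741519 124.27101471  60.        ]
[579.87748321  66.33017032  60.        ]
[484.55863626 117.14153935  60.        ]
[489.59282516  58.23839028  60.        ]
```

View pics/c1.png

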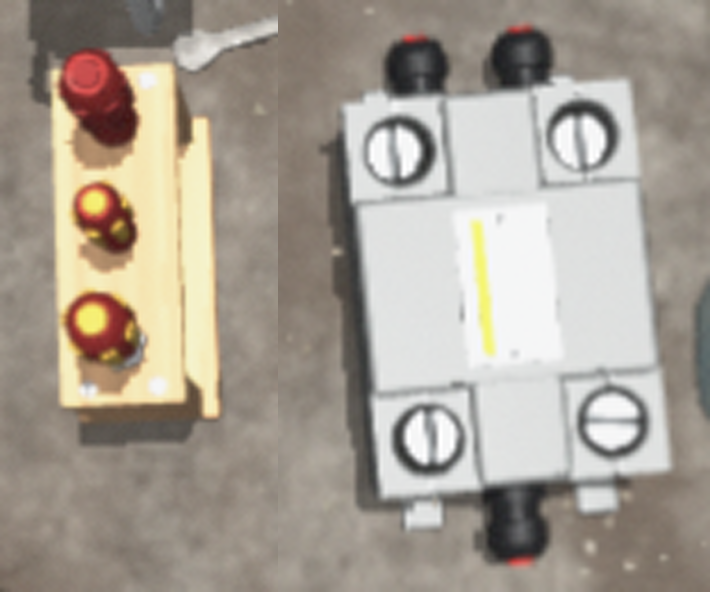

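View pics/c2.png

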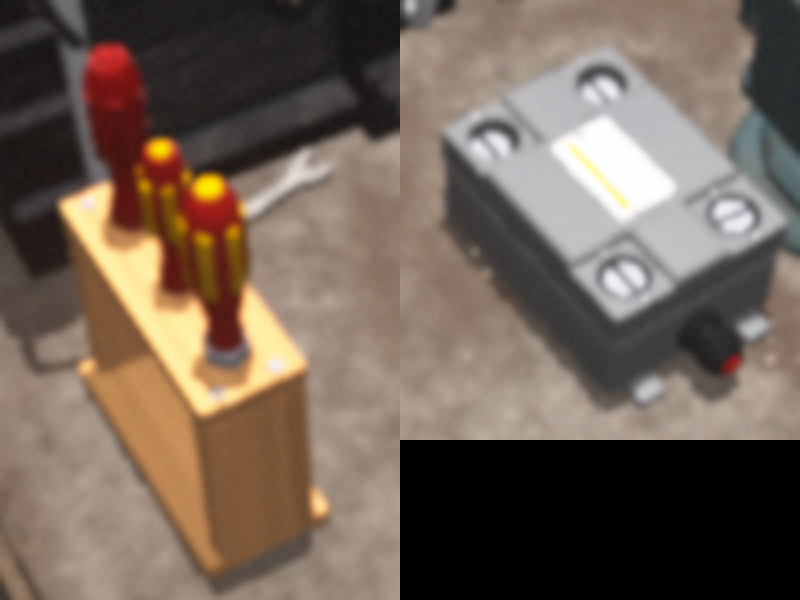

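The flat driver is the nearest one: its yellow cap is at top (250,246) and scene (277,217), with the steel bolster below it. The open screw is the tower at top (408.6,287), the only one with a crosswise slot. Next I'll measure both from the two views.

Run:
```python
from h import *
T,mt=load("top0"); S,ms=load("scene0")
def blobs(i,x0,y0,x1,y1,lo,hi,mn=6):
    hsv=cv2.cvtColor(i,cv2.COLOR_BGR2HSV)[y0:y1,x0:x1]
    k=cv2.inRange(hsv,lo,hi); n,l,st,c=cv2.connectedComponentsWithStats(k)
    return [(st[j,4],np.round(c[j]+[x0,y0],1)) for j in range(1,n) if st[j,4]>=mn]
print("yellow top",blobs(T,235,160,280,270,(18,150,120),(35,255,255)))
print("yellow scn",blobs(S,240,190,300,270,(18,150,120),(35,255,255)))
print("cap",tri([(mt,(250.1,245.9)),(ms,(277.3,216.7))]))
print("cap slim",tri([(mt,(250.4,214.9)),(ms,(265.7,207.3))]))
# rail corners by hand from crops
tc=[(52,70),(172,65),(185,402),(62,405)]; sc=[(60,205),(133,180),(305,360),(205,415)]
for a,b in zip(tc,sc):
    p=(225+a[0]/3.7-.4,160+a[1]/3.7-.4); q=(225+b[0]/4-.4,170+b[1]/4-.4)
    print("rail",tri([(mt,p),(ms,q)]),plane(mt,p,115),plane(ms,q,115))
# screws: top crop and scene crop
tc=[(398,152),(581,138),(428,438),(612,421)]; sc=[(497,142),(602,86),(625,277),(735,215)]
for a,b in zip(tc,sc):
    p=(335+(a[0]-278)/4.55-.4,195+a[1]/4.55-.4); q=(325+(b[0]-400)/4-.4,195+b[1]/4-.4)
    print("screw",p,tri([(mt,p),(ms,q)]),plane(mt,p,57))
```

```text
yellow top [(np.int32(7), array([256.4, 220.9])), (np.int32(8), array([259.6, 249.4])), (np.int32(8), array([254.2, 255.9]))]
yellow scn [(np.int32(23), array([264.6, 206.5])), (np.int32(50), array([276. , 215.7])), (np.int32(11), array([260.8, 216.7])), (np.int32(13), array([269. , 225.7])), (np.int32(13), array([283.1, 229.4])), (np.int32(18), array([275.6, 230.9]))]
cap (array([537.21186274, 272.0020521 , 208.03163149]), [np.float64(0.6619391357111243), np.float64(0.6619391357110265)])
cap slim (array([578.23545791, 273.4148422 , 190.96578207]), [np.float64(1.0110389582550623), np.float64(1.0110389582549153)])
rail (array([642.43799287, 299.55138351, 113.30439846]), [np.float64(0.7064401146270525), np.float64(0.7064401146270459)]) [642.43459824 299.94769075 115.        ] [640.4320108  299.39026121 115.        ]
rail (array([649.0622174 , 259.10316738, 100.20229831]), [np.float64(4.21328212472632), np.float64(4.213282124726328)]) [643.69901412 254.20022791 115.        ] [638.33963048 266.86064426 115.        ]
rail (array([515.4677578 , 249.02831677, 118.00347256]), [np.float64(0.2
[... 452 characters left out ...]
05861731639762), np.float64(1.430586173164035)]) [577.89372152 125.58606949  57.        ]
screw (401.1934065934066, 224.92967032967033) (array([581.39536127,  65.02947345,  57.39053592]), [np.float64(0.7514326113861622), np.float64(0.7514326113862738)]) [581.87713889  65.59406486  57.        ]
screw (367.567032967033, 290.8637362637363) (array([484.20174752, 116.71482872,  57.66572698]), [np.float64(1.0764705355370567), np.float64(1.076470535537138)]) [484.84403915 117.54165576  57.        ]
screw (408.0065934065934, 287.12747252747255) (array([488.73620608,  56.97588403,  58.14291062]), [np.float64(1.223488095667068), np.float64(1.2234880956671192)]) [489.49977169  57.80234178  57.        ]
```

Request:
{"method": "move_arm", "body": {"targets": [[[3.72,-2.54,-1.0,0,0,0,8.5],[3.72,-2.54,-1.0,0,0,0,8.5],[3.72,-2.54,-1.0,0,0,0,8.5],[3.72,-2.54,-1.0,0,0,0,8.5],[3.72,-2.54,-1.0,0,0,0,8.5],[3.72,-2.54,-1.0,0,0,0,8.5],[3.72,-2.54,-1.0,0,0,0,8.5],[3.72,-2.54,-1.0,0,0,0,8.5],[3.72,-2.54,-1.0,0,0,0,8.5],[3.72,-2.54,-1.0,0,0,0,8.5]]]}}

```text
time_s: 1.15
ee_pos: [478.9, -256.3, 331.7]
eef_rot: [0.0, 0.987, 0.16, -0.0]
force: [0.7, 0.0, -0.1]
finger_gap: 85.0
finger_force: 0.0
```

Request:
{"method": "move_arm", "body": {"targets": [[[3.72,-2.54,0,0,0,0,8.5],[3.72,-2.54,0,0,0,0,8.5],[3.72,-2.54,0,0,0,0,8.5],[1.11,-4.08,0,0,0,0,8.5],[1.11,-4.08,0,0,0,0,8.5],[1.11,-4.08,0,0,0,0,8.5],[1.11,-4.08,0,0,0,0,8.5],[1.11,-4.08,0,0,0,0,8.5],[1.11,-4.08,0,0,0,0,8.5],[1.11,-4.08,0,0,0,0,8.5]]]}}

```text
time_s: 2.15
ee_pos: [542.8, 146.8, 331.2]
eef_rot: [0.0, 0.987, 0.16, -0.0]
force: [0.4, -0.9, -0.0]
finger_gap: 85.3
finger_force: 0.0
```

Request:
{"method": "move_arm", "body": {"targets": [[[1.11,-4.08,0,0,0,0,8.5],[1.11,-4.08,0,0,0,0,8.5],[1.11,-4.08,0,0,0,0,8.5],[0,0,0,0,0,-0.14,8.5],[0,0,0,0,0,-0.14,8.5],[0,0,0,0,0,-0.14,8.5],[0,0,0,0,0,-0.14,8.5],[0,0,0,0,0,-0.14,8.5],[0,0,0,0,0,-0.14,8.5],[0,0,0,0,0,-0.14,8.5]]]}}

```text
time_s: 3.15
ee_pos: [536.1, 271.7, 331.1]
eef_rot: [-0.0, 0.794, 0.608, -0.0]
force: [0.5, -0.0, -0.3]
finger_gap: 84.6
finger_force: 0.0
```

Request:
{"method": "move_arm", "body": {"targets": [[[0,0,0,0,0,-0.144,8.5],[0,0,0,0,0,-0.144,8.5],[0,0,0,0,0,-0.144,8.5],[0,0,0,0,0,-0.144,8.5],[0,0,0,0,0,-0.144,8.5],[0,0,0,0,0,-0.144,8.5],[0,0,0,0,0,-0.144,8.5],[0,0,0,0,0,-0.144,8.5],[0,0,0,0,0,-0.144,8.5],[0,0,0,0,0,-0.144,8.5]]]}}

```text
time_s: 4.15
ee_pos: [536.1, 271.7, 331.0]
eef_rot: [-0.0, 0.196, 0.981, -0.0]
force: [-1.2, 0.0, -0.6]
finger_gap: 85.0
finger_force: 0.0
```

Request:
{"method": "move_arm", "body": {"targets": [[[0,0,0,0,0,-0.144,8.5],[0,0,0,0,0,-0.144,8.5],[0,0,0,0,0,-0.144,8.5],[0,0,0,0,0,0,8.5],[0,0,0,0,0,0,8.5]]]}}

```text
time_s: 4.65
ee_pos: [536.1, 271.7, 331.2]
eef_rot: [-0.0, -0.014, 1.0, -0.0]
force: [-0.3, 0.1, 0.1]
finger_gap: 85.2
finger_force: 0.0
```

Run:
```python
from h import *
i,m=shot("wrist","w1"); s=get_state(); print(s["joint_pos"],-m["R"].T@m["t"],m["R"][2])
for X in [(537,272.5,209),(578,274.5,192),(537,273,115)]: print(proj(m,X))
```

```text
[ 4.18604708e-01  3.27585031e-01  1.58521275e+00 -7.34171469e-06
  1.22901650e+00 -1.18003049e+00] [468.46365444 271.31050313 471.90581928] [ 0.26844321  0.00630077 -0.9632749 ]
[318.5083228  234.10249843]
[319.52170082 273.77183814]
[319.20761529 212.18963322]
```

View pics/w1.png

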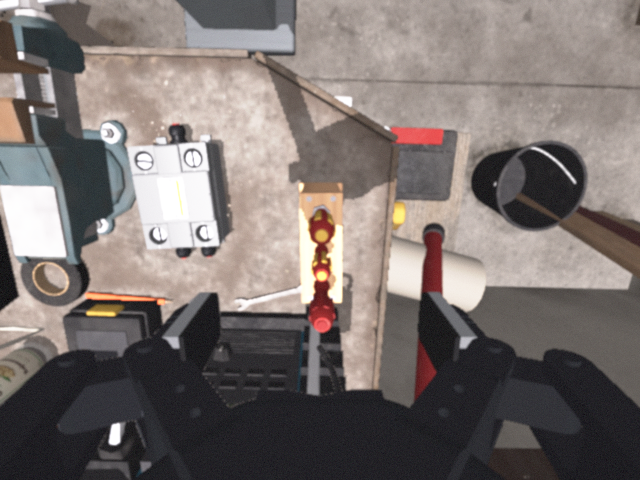

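The wrist view shows the flat driver's cap at (321,236), about 2 px from the prediction. The neighbours lie at (321,268) and (321,318), clear of the fingers' sides. I'll descend and grip.

Request:
{"method": "move_arm", "body": {"targets": [[[-0.11,0.13,2.5,0,0,0,8.5],[0,0,2.5,0,0,0,8.5],[0,0,2.5,0,0,0,8.5],[0,0,2.5,0,0,0,8.5],[0,0,2,0,0,0,8.5],[0,0,2,0,0,0,8.5],[0,0,1.5,0,0,0,8.5],[0,0,1,0,0,0,8.5],[0,0,0.5,0,0,0,8.5],[0,0,0,0,0,0,8.5]]]}}

```text
time_s: 5.7
ee_pos: [537.2, 273.0, 161.0]
eef_rot: [-0.0, -0.016, 1.0, -0.0]
force: [-0.0, 0.4, -0.5]
finger_gap: 84.9
finger_force: 0.0
```

Request:
{"method": "move_arm", "body": {"targets": [[[0,0,0,0,0,0,6],[0,0,0,0,0,0,4.5],[0,0,0,0,0,0,3.5],[0,0,0,0,0,0,3],[0,0,0,0,0,0,2.5],[0,0,0,0,0,0,2],[0,0,0,0,0,0,1.5],[0,0,0,0,0,0,1.5],[0,0,0,0,0,0,1.5],[0,0,0,0,0,0,1.5]]]}}

```text
time_s: 6.7
ee_pos: [537.5, 273.4, 161.7]
eef_rot: [0.0, -0.016, 1.0, 0.0]
force: [0.1, 1.7, 5.7]
finger_gap: 21.7
finger_force: 59.1
```

Request:
{"method": "move_arm", "body": {"targets": [[[0,0,-0.5,0,0,0,1.5],[0,0,-1,0,0,0,1.5],[0,0,-1,0,0,0,1.5],[0,0,-1.5,0,0,0,1.5],[0,0,-1.5,0,0,0,1.5],[0,0,-2,0,0,0,1.5],[0,0,-2,0,0,0,1.5],[0,0,-2,0,0,0,1.5],[0,0,-1,0,0,0,1.5],[0,0,0,0,0,0,1.5]]]}}

```text
time_s: 7.7
ee_pos: [537.9, 273.4, 288.1]
eef_rot: [0.001, -0.016, 1.0, 0.001]
force: [0.1, -0.2, -1.3]
finger_gap: 21.5
finger_force: 58.8
```

Run:
```python
from h import *
s=get_state(); print(s["ee_pos"],s["force"],s["finger_gap"])
i,m=shot("wrist","w2"); t=s["ee_pos"]
S,n=shot("scene","s2")
X=t+[0,0,19-133]; print(proj(m,X),proj(m,t+[0,0,19]),proj(n,X),proj(n,t))
a=cv2.resize(i[100:300,220:420],None,fx=2,fy=2,interpolation=cv2.INTER_CUBIC)
c=proj(n,X).astype(int); b=cv2.resize(S[c[1]-70:c[1]+30,c[0]-50:c[0]+50],(400,400),interpolation=cv2.INTER_CUBIC)
print(c); cv2.imwrite("pics/c3.png",np.hstack([a,b]))
```

```text
[537.92854042 273.37006025 288.08917813] [ 0.10988651 -0.23303147 -1.29282672] 21.478616469515522
[317.35771888 235.19587556] [315.75707148 320.06402346] [277.55603633 232.23508522] [271.01649352 175.27010277]
[277 232]
```

View pics/c3.png

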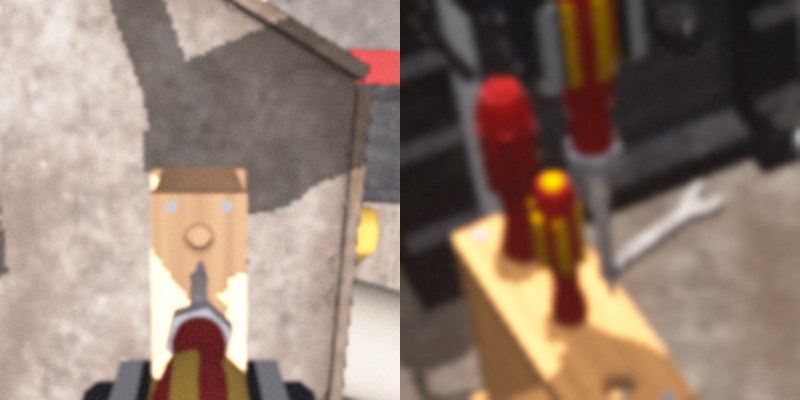

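The wrist view shows the tip at about (320,232). The blade looks edge-on to the wrist camera, so blade x is roughly along tool x. The empty hole is at (320,218). I'll move over the screw and turn the tool x axis along the slot.

Request:
{"method": "move_arm", "body": {"targets": [[[0.6,-2.0,0,0,0,0,1.5],[0.7,-2.7,0,0,0,0,1.5],[0.7,-2.7,0,0,0,0,1.5],[0.7,-2.7,0,0,0,0,1.5],[0.7,-2.7,0,0,0,0,1.5],[0.7,-2.7,0,0,0,0,1.5],[0.7,-2.7,0,0,0,0,1.5],[0.7,-2.7,0,0,0,0,1.5],[0.06,-0.53,0,0,0,0,1.5],[0,0,0,0,0,0,1.5]]]}}

```text
time_s: 8.8
ee_pos: [488.2, 56.5, 285.6]
eef_rot: [-0.001, -0.015, 1.0, 0.0]
force: [-0.1, 0.5, -1.0]
finger_gap: 21.7
finger_force: 58.9
```

Request:
{"method": "move_arm", "body": {"targets": [[[0,0,0,0,0,0.14,1.5],[0,0,0,0,0,0.14,1.5],[0,0,0,0,0,0.14,1.5],[0,0,0,0,0,0.14,1.5],[0,0,0,0,0,0.14,1.5],[0,0,0,0,0,0.14,1.5],[0,0,0,0,0,0.14,1.5],[0,0,0,0,0,0.14,1.5],[0,0,0,0,0,0.14,1.5],[0,0,0,0,0,0.14,1.5]]]}}

```text
time_s: 9.8
ee_pos: [488.7, 58.2, 285.8]
eef_rot: [-0.0, 0.634, 0.774, -0.0]
force: [0.7, -0.7, -1.1]
finger_gap: 21.4
finger_force: 58.9
```

Request:
{"method": "move_arm", "body": {"targets": [[[0,0,1,0,0,0.12,1.5],[0,0,1,0,0,0,1.5],[0,0,1,0,0,0,1.5],[0,0,1,0,0,0,1.5],[0,0,1,0,0,0,1.5],[0,0,1,0,0,0,1.5],[0,0,1,0,0,0,1.5],[0,0,0,0,0,0,1.5],[0,0,0,0,0,0,1.5]]]}}

```text
time_s: 10.7
ee_pos: [488.6, 57.0, 216.2]
eef_rot: [-0.0, 0.677, 0.736, -0.0]
force: [-0.3, 0.2, -0.9]
finger_gap: 21.6
finger_force: 58.9
```

Run:
```python
from h import *
s=get_state(); print(s["ee_pos"],s["eef_rot"],s["force"],s["joint_pos"])
i,m=shot("wrist","w3"); t=s["ee_pos"]
for X in [t+[0,0,-114],(489,57.5,57),(489,57.5,60)]: print(proj(m,X))
c=proj(m,(489,57.5,57)).astype(int); print(c)
a=cv2.resize(i[c[1]-60:c[1]+60,c[0]-80:c[0]+80],(800,600),interpolation=cv2.INTER_CUBIC); cv2.imwrite("pics/c4.png",a)
S,n=shot("scene","s3")
```

```text
[488.5615163   57.0292278  216.17132245] [-1.38493681e-04  6.77136387e-01  7.35857508e-01 -1.49367099e-04] [-0.29836115  0.22372612 -0.91616488] [ 5.45710316e-02  2.78866923e-01  1.96750848e+00 -1.28988847e-05
  8.95624516e-01 -2.84889922e-02]
[318.41829031 237.42961399]
[319.03347829 224.02626548]
[319.03283851 224.76723291]
[319 224]
```

View pics/c4.png

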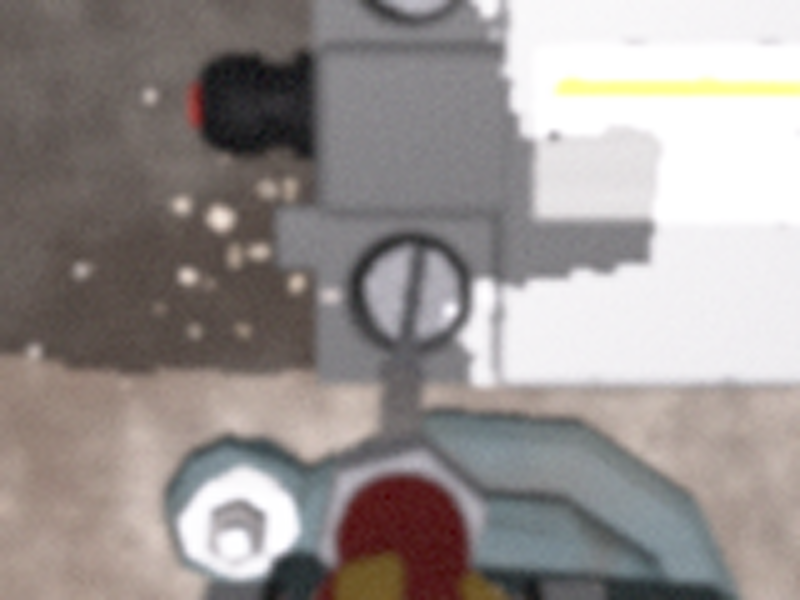

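The wrist crop shows the screw centre at about crop (411,293), with the slot leaning right at its top (about 0.11 rad clockwise). The edge-on tip is at about crop (404,345). Next I'll get numbers for slot line, tip and width.

Run:
```python
from h import *
i,m=load("w3"); g=cv2.cvtColor(i,cv2.COLOR_BGR2GRAY)
np.set_printoptions(linewidth=200)
print("cols",np.arange(306,337))
for r in range(208,252): print(r,g[r,306:337])
```

```text
cols [306 307 308 309 310 311 312 313 314 315 316 317 318 319 320 321 322 323 324 325 326 327 328 329 330 331 332 333 334 335 336]
208 [125 124 125 127 124 127 123 123 123 124 125 124 122 121 121 123 121 126 125 123 125 123 127 122 121 124 123 123 122 125 119]
209 [134 132 132 131 133 132 131 130 129 132 128 123 120 116 115 115 115 119 123 128 129 128 132 135 131 128 132 130 129 129 125]
210 [134 131 131 134 130 131 134 129 125 121 115 106  97  94  90  91  90  98 104 112 122 125 131 131 132 133 130 130 131 132 126]
211 [132 135 134 134 136 132 127 122 110  97  83  71  69  62  62  58  64  62  75  84  97 108 120 129 133 135 129 129 131 132 128]
212 [134 131 131 131 131 129 117 102  83  66  55  55  58  72  84  73  64  51  58  62  66  85 104 119 125 134 130 133 130 130 126]
213 [134 133 130 131 125 114  97  74  59  50  57  79  99 115 122 107  84  77  80  79  76  66  76  97 114 133 131 132 131 132 127]
214 [135 132 127 127 116  96  74  60  52  74  98 126 142 152 148 124  92  93 118 129 118  94  72  76 101 117 125 128 132 129 124]
215 [132 133 126 121 100  74  57  54  83 116 140 156 168 17
[... 4050 characters left out ...]
6  97  93  94  93  91  94  97 109 116 118 113 116]
247 [185 187 188 189 186 186 182 174 155 129 116 111 112 113 110 108 105 106 101 104 102 106 102 106 100 104 107 103 101  94  95]
248 [188 191 190 189 188 192 188 178 154 130 117 113 112 113 115 109 111 108 114 118 118 117 114 115 115 115 114 113 111 107 105]
249 [193 193 194 192 190 192 188 173 155 129 111 113 112 112 114 109 107 109 114 121 122 118 120 121 118 119 116 118 118 116 118]
250 [192 197 196 197 196 189 176 156 137 121 111 108 111 103 105 100 101 103 112 119 121 124 124 123 120 123 121 121 120 122 122]
251 [194 197 199 195 182 164 141 125 115 107 108 103 102 100 100  96  95  96 104 111 124 131 128 130 128 130 130 125 128 130 125]
```

Run:
```python
from h import *
i,m=load("w3"); s=get_state(); t=s["ee_pos"]; q=s["eef_rot"]; yaw=2*np.arctan2(q[2],q[1])
X=np.array([np.cos(yaw),np.sin(yaw),0]);Y=np.array([np.sin(yaw),-np.cos(yaw),0]); print("yaw",yaw)
a=plane(m,(322.2,215),57);b=plane(m,(320.0,229),57);d=a-b
print("slot in tool: clockwise",np.arctan2(d@Y,d@X),"world ang",np.arctan2(d[1],d[0]))
c=plane(m,(321.0,222.4),57); print("screw",c,"tool rel",(c-t)@X,(c-t)@Y)
for r in(230,232,233.5):
    p=plane(m,(319.2,r),100.5); print(r,"tip rel",(p-t)@X,(p-t)@Y)
for r in (238,246):  # shaft axis at heights
    print(r,[((plane(m,(318.8,r),z)-t)@Y).round(2) for z in (105,125,160)])
# bolster hex in image, tower edges
print("tower corner dir", [plane(m,(239+x/5,164+y/5),60)[:2].round(1) for x,y in((318,210),(322,382),(497,50),(497,380))])
# scene view tip
S,n=load("s3"); print(proj(n,t+[0,0,-115.7]))
c=proj(n,t+[0,0,-110]).astype(int)
cv2.imwrite("pics/c5.png",cv2.resize(S[c[1]-40:c[1]+35,c[0]-50:c[0]+50],(800,600),interpolation=cv2.INTER_CUBIC)); print(c)
```

```text
yaw 1.6538096234519648
slot in tool: clockwise 0.15006224670225796 world ang 1.503747376749707
screw [490.66885703  59.17384752  57.        ] tool rel 1.9480111481809643 1.928316889933447
230 tip rel 5.604281165877954 0.2626844727799458
232 tip rel 3.976505492138162 0.26400530853489523
233.5 tip rel 2.752128425930703 0.26499890573778684
238 [np.float64(-0.05), np.float64(-0.03), np.float64(-0.01)]
246 [np.float64(-0.04), np.float64(-0.03), np.float64(-0.0)]
tower corner dir [array([472.9,  73.5]), array([475.9,  41.6]), array([502.1, 104.2]), array([508. ,  44.7])]
[410.5721701  232.07651695]
[410 229]
```

View pics/c5.png

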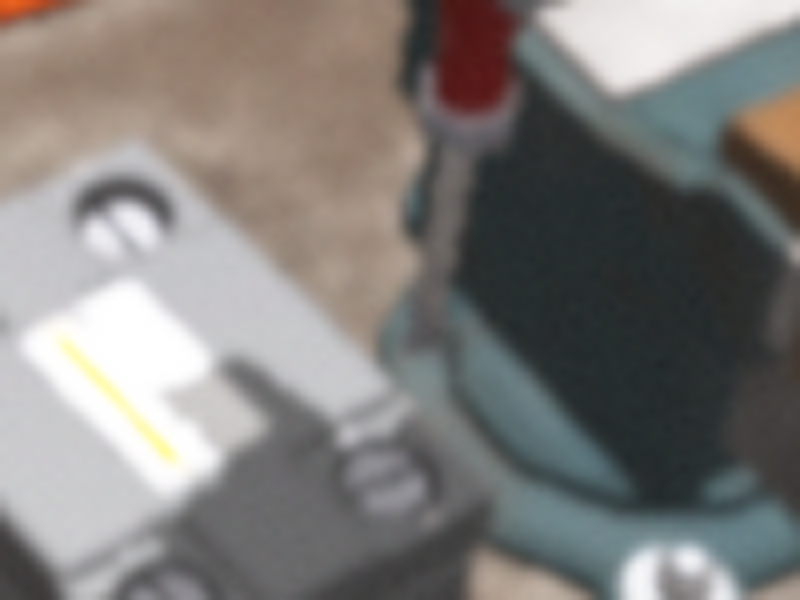

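The scene crop shows the tip hanging at about (413,232), above the tower and clear of everything. I'll shift, turn 0.15 clockwise, and come down to about 8 mm above the tower, then look again.

Request:
{"method": "move_arm", "body": {"targets": [[[-0.14,0.13,0,0,0,0,1.5],[0,0,0,0,0,0.075,1.5],[0,0,0,0,0,0.075,1.5],[0,0,0.8,0,0,0,1.5],[0,0,0.8,0,0,0,1.5],[0,0,0.8,0,0,0,1.5],[0,0,0.8,0,0,0,1.5],[0,0,0,0,0,0,1.5],[0,0,0,0,0,0,1.5]]]}}

```text
time_s: 11.7
ee_pos: [489.9, 55.8, 184.0]
eef_rot: [-0.0, 0.73, 0.683, -0.0]
force: [0.4, -0.2, -0.7]
finger_gap: 21.7
finger_force: 59.0
```

Run:
```python
from h import *
s=get_state(); t=s["ee_pos"]; q=s["eef_rot"]; print(t,q,s["force"],2*np.arctan2(q[2],q[1]))
i,m=shot("wrist","w4"); shot("scene","s4")
print(proj(m,t+[0,0,-115.7]))
a=cv2.resize(i[195:255,280:360],(800,600),interpolation=cv2.INTER_CUBIC); cv2.imwrite("pics/c6.png",a)
```

```text
[489.90614609  55.80375357 184.03277004] [-2.02257175e-04  7.30271386e-01  6.83157089e-01 -2.31874737e-04] [ 0.42494431 -0.2282952  -0.68769406] 1.5041543135458655
[318.74562377 236.89288204]
```

View pics/c6.png

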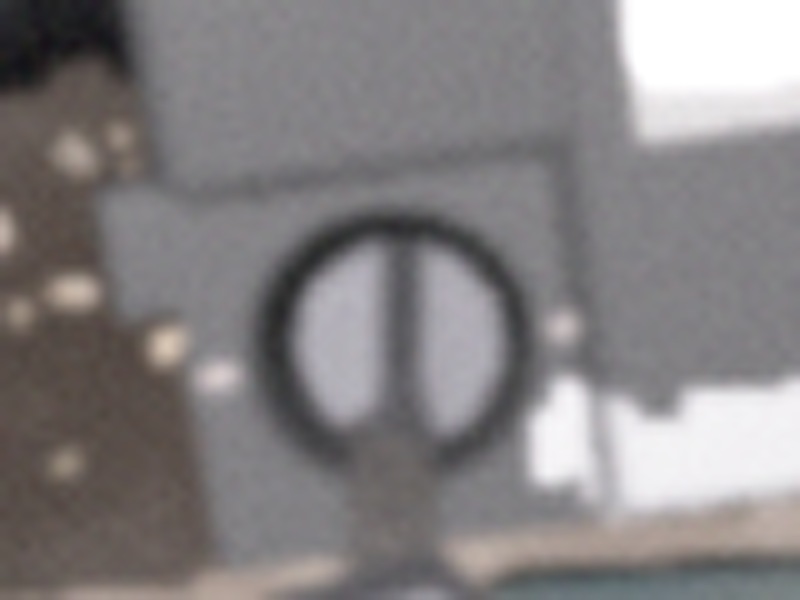

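The crop shows the slot vertical at about col 320.1, and the shaft straight below it at about col 319.3. The white marks are at crop (219,375) and (563,325). Now numbers.

Run:
```python
from h import *
i,m=load("w4"); g=cv2.cvtColor(i,cv2.COLOR_BGR2GRAY).astype(float); s=get_state(); t=s["ee_pos"]; yaw=1.504
X=np.array([np.cos(yaw),np.sin(yaw),0]);Y=np.array([np.sin(yaw),-np.cos(yaw),0])
for r in range(217,254):
    row=g[r,306:335]; lo=row[8:21].min()
    print(r,row.astype(int)[4:25])
print(proj(m,t+[0,0,-115.7]),proj(m,t+[0,0,-80]),proj(m,t+[0,0,-60]),proj(m,[t[0],t[1],56]))
print("marks",[plane(m,(280+x/10-.45,195+y/10-.45),60).round(1) for x,y in((219,375),(563,325))])
k=(g<105).astype(np.uint8); 
c=plane(m,(280+39.7-.45,195+34.2-.45),57); print("screw",c,(c-t)@X,(c-t)@Y)
```

```text
217 [123 113  95  82  74  63  56  55  50  47  54  54  57  62  82  90 108 117
 128 131 130]
218 [104  85  68  56  51  57  69  74  69  58  58  59  71  63  62  65  76  88
 109 124 128]
219 [ 80  58  50  49  69  90 112 115  98  86  81  88 103  99  89  77  63  68
  91 110 118]
220 [ 60  45  58  84 107 136 145 144 121  96  87 104 129 138 134 113  84  70
  67  82 108]
221 [ 47  58  92 123 151 163 168 156 127  95  94 107 140 160 164 150 122  91
  69  63  93]
222 [ 61  96 129 157 172 175 176 158 128 100  88 112 142 165 172 168 151 120
  83  65  71]
223 [ 87 137 165 172 177 180 175 157 125  98  91 107 141 166 171 174 170 151
 118  82  64]
224 [115 155 173 183 181 183 176 157 127  97  88 110 142 168 175 176 172 165
 151 118  78]
225 [137 171 178 180 176 180 178 156 124  95  89 110 140 167 172 177 175 174
 162 128  83]
226 [144 171 181 178 175 177 175 154 126  95  91 107 143 163 171 174 176 175
 165 143  95]
227 [147 174 178 177 178 180 173 155 125  96  94 111 143 166 170 177 174 174
 167 146 102]
228 [154 176 177 178 178 179 174 155 122  95  94 111 145 166 174 175 176 174
 169 151 111]
229 [157
[... 1831 characters left out ...]
8 124 112 114 113 118 116 110 106 109 119 137 154 161 169
 169 168 168]
250 [141 147 142 137 125 118 108 108 107 109 104 102 104 110 135 154 173 176
 180 172 167]
251 [164 169 165 157 136 120 107 103 103 100  94  95  94  98 114 139 160 171
 171 163 148]
252 [172 169 160 144 127 107 101  99  95  94  94  97  94  98 104 118 137 152
 146 133 115]
253 [147 139 131 119 104 100  93  92  94 101  99 108 112 110 105 102 113 122
 122 106  95]
[319.08613092 236.97907375] [319.07786356 250.54553816] [319.07205616 260.07178807] [319.08859327 232.93729522]
marks [array([475.9,  58.6,  60. ]), array([504.2,  60.9,  60. ])]
screw [490.56348115  59.63746496  57.        ] 3.8163362166006105 0.12983118576053532
```

Request:
{"method": "move_arm", "body": {"targets": [[[0,0.03,0.3,0,0,0,1.5],[0,0,0.3,0,0,0,1.5],[0,0,0.2,0,0,0,1.5],[0,0,0.1,0,0,0,1.5],[0,0,0,0,0,0,1.5]]]}}

```text
time_s: 12.3
ee_pos: [490.2, 55.8, 175.1]
eef_rot: [-0.0, 0.73, 0.683, -0.0]
force: [-1.0, 0.4, -0.0]
finger_gap: 21.3
finger_force: 59.0
```

Request:
{"method": "move_arm", "body": {"targets": [[[0,0,0.1,0,0,0,1.5],[0,0,0,0,0,0,1.5]]]}}

```text
time_s: 12.5
ee_pos: [490.3, 55.8, 174.3]
eef_rot: [-0.0, 0.73, 0.683, -0.0]
force: [0.2, 0.2, -1.0]
finger_gap: 21.6
finger_force: 59.0
```

Request:
{"method": "move_arm", "body": {"targets": [[[0,0,0.1,0,0,0,1.5],[0,0,0,0,0,0,1.5]]]}}

```text
time_s: 12.7
ee_pos: [490.3, 55.8, 173.2]
eef_rot: [0.0, 0.73, 0.683, 0.0]
force: [-0.5, -0.1, -0.6]
finger_gap: 21.5
finger_force: 59.0
```

Request:
{"method": "move_arm", "body": {"targets": [[[0,0,0.1,0,0,0,1.5],[0,0,0,0,0,0,1.5]]]}}

```text
time_s: 12.9
ee_pos: [490.3, 55.8, 172.2]
eef_rot: [-0.0, 0.73, 0.683, -0.0]
force: [-0.3, 0.2, -1.4]
finger_gap: 21.4
finger_force: 59.0
```

Request:
{"method": "move_arm", "body": {"targets": [[[0,0,0.1,0,0,0,1.5],[0,0,0,0,0,0,1.5]]]}}

```text
time_s: 13.1
ee_pos: [490.3, 55.8, 171.2]
eef_rot: [-0.0, 0.73, 0.683, 0.0]
force: [0.1, 0.0, -1.3]
finger_gap: 21.7
finger_force: 59.0
```

Request:
{"method": "move_arm", "body": {"targets": [[[0,0,0.1,0,0,0,1.5],[0,0,0,0,0,0,1.5]]]}}

```text
time_s: 13.3
ee_pos: [490.4, 55.8, 170.3]
eef_rot: [0.0, 0.73, 0.683, 0.0]
force: [-0.5, -0.2, 0.4]
finger_gap: 21.5
finger_force: 59.1
```

Request:
{"method": "move_arm", "body": {"targets": [[[0,0,0.05,0,0,0,1.5],[0,0,0,0,0,0,1.5],[0,0,0,0,0,0,1.5]]]}}

```text
time_s: 13.6
ee_pos: [490.5, 55.8, 170.0]
eef_rot: [0.0, 0.73, 0.683, 0.0]
force: [0.1, 0.2, 4.5]
finger_gap: 21.3
finger_force: 59.5
```

Request:
{"method": "move_arm", "body": {"targets": [[[0,0,0.05,0,0,0,1.5],[0,0,0,0,0,0,1.5],[0,0,0,0,0,0,1.5]]]}}

```text
time_s: 13.9
ee_pos: [490.4, 55.8, 169.3]
eef_rot: [0.0, 0.73, 0.683, 0.0]
force: [0.4, -0.4, 4.6]
finger_gap: 21.3
finger_force: 59.6
```

Run:
```python
from h import *
i,m=shot("wrist","w5"); s=get_state();print(s["ee_pos"],s["force"],s["moment"])
g=cv2.cvtColor(i,cv2.COLOR_BGR2GRAY)
for r in range(214,252,1): print(r,g[r,308:332])
print(proj(m,s["ee_pos"]+[0,0,-115.7]))
```

```text
[490.3877794   55.80586025 169.37515435] [-0.08290527  0.15345852  5.45148778] [ 0.01235275 -0.0231083   0.04482065]
214 [129 124 128 123 125 120 120 123 120 115 115 114 112 113 111 115 108 112
 110 111 112 112 113 118]
215 [123 120 119 115 115 112 109 111 112 112 114 116 113 114 112 115 118 122
 125 122 123 127 124 132]
216 [112 114 116 114 115 114 111 112 118 124 123 123 128 126 125 124 131 132
 132 134 134 130 132 136]
217 [113 117 121 123 121 123 124 126 125 130 129 131 132 131 133 133 133 137
 137 137 133 133 134 132]
218 [123 127 130 127 135 130 129 129 127 130 129 128 131 130 133 130 134 132
 130 132 134 132 135 134]
219 [132 135 135 133 129 122 120 110 109 106 105 105 105 114 115 122 124 130
 134 135 131 134 131 134]
220 [135 135 131 122 108  96  89  83  75  75  74  73  79  83  89 100 104 119
 126 134 134 134 135 130]
221 [130 125 113  99  81  72  59  58  62  61  58  54  59  59  66  69  77  95
 108 119 131 131 134 133]
222 [115 104  86  69  58  59  62  81  88  86  71  61  74  80  82  70  68  72
  80 101 118 122 132 136]
223 [ 99  74  55  50  63  85 111 130 132 125  93  82  91
[... 2258 characters left out ...]
 105 109 109 103  92  82  77
  83  95 107 121 129 128]
246 [117 108 101  89  78  75  83  98 107 106 109 106 108 108 106  92  90  89
 100 112 123 131 128 129]
247 [127 119 110 104  95  93  98 106 112 110 110 115 111 107 105 101 105 110
 119 125 127 129 130 132]
248 [131 127 123 121 117 108 108 112 115 115 115 115 113 112 111 111 118 121
 126 130 131 133 128 132]
249 [130 129 128 129 131 124 121 117 113 116 115 113 112 109 105 107 119 122
 126 129 128 131 132 131]
250 [129 129 132 124 131 126 121 117 114 110 112 111 104 103 103 106 116 122
 128 127 129 130 126 128]
251 [131 131 135 126 130 124 117 112 111 102 100 100  97  95  99  96 106 117
 123 129 126 131 131 131]
[318.56734687 236.89468984]
```

Those pixel rows show the blade resting on the face, not in the slot. Its lower edge runs from (321.5,232) to (315,238), so the blade sits about 45° clockwise of tool x. I'll back off, shift, turn 0.8 counter-clockwise and look again.

Request:
{"method": "move_arm", "body": {"targets": [[[0,0,-0.5,0,0,0,1.5],[0.22,0.05,-0.3,0,0,0,1.5],[0,0,0,0,0,-0.13,1.5],[0,0,0,0,0,-0.13,1.5],[0,0,0,0,0,-0.13,1.5],[0,0,0,0,0,-0.13,1.5],[0,0,0,0,0,-0.13,1.5],[0,0,0,0,0,-0.13,1.5],[0,0,0,0,0,0,1.5],[0,0,0,0,0,0,1.5]]]}}

```text
time_s: 14.95
ee_pos: [490.8, 58.0, 177.3]
eef_rot: [-0.0, 0.418, 0.909, -0.0]
force: [0.2, 0.0, -1.6]
finger_gap: 21.2
finger_force: 59.0
```

Run:
```python
from h import *
np.set_printoptions(linewidth=250)
i,m=shot("wrist","w6"); shot("scene","s6"); s=get_state();print(s["ee_pos"],s["force"],s["eef_rot"],s["joint_pos"][5])
print(proj(m,s["ee_pos"]+[0,0,-115.7]))
cv2.imwrite("pics/c7.png",cv2.resize(i[200:260,280:360],(800,600),interpolation=cv2.INTER_CUBIC))
```

```text
[490.89330213  58.0029594  177.31890838] [ 0.86484954 -0.45604432 -1.74287288] [-5.79141768e-05  4.17327838e-01  9.08756003e-01 -1.59637499e-05] -0.6535587992155836
[317.68455954 236.32591072]
```

View pics/c7.png

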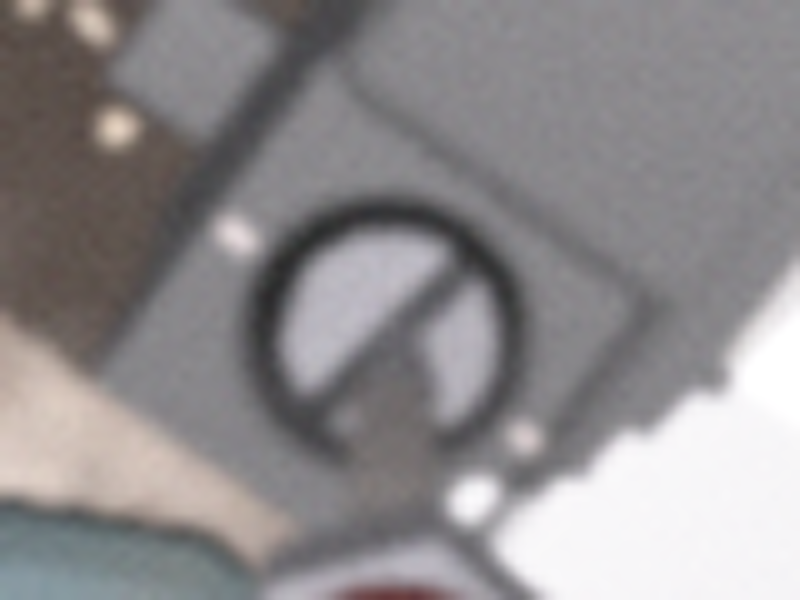

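This view shows the slot running from crop (310,410) to (470,260), now parallel to the blade, which lies just below-right of it. I've used all the allowed picture views, so the rest is numbers.

Run:
```python
from h import *
np.set_printoptions(linewidth=250)
i,m=load("w6"); s=get_state(); t=s["ee_pos"]; q=s["eef_rot"]; yaw=2*np.arctan2(q[2],q[1])
X=np.array([np.cos(yaw),np.sin(yaw),0]);Y=np.array([np.sin(yaw),-np.cos(yaw),0])
g=cv2.cvtColor(i,cv2.COLOR_BGR2GRAY)
print("     ",np.arange(306,336))
for r in range(218,250): print(r,g[r,306:336])
# face ellipse: bright pixels hull inside cup; white marks
k=((g>135)&(np.hypot(*(np.indices(g.shape)-np.array([232.5,318.5])[:,None,None]))<12)).astype(np.uint8)
p=cv2.convexHull(np.argwhere(k)[:,::-1].astype(np.float32)); e=cv2.fitEllipse(p); print("face",e)
c=plane(m,e[0],53.7); tip=plane(m,(319.15,235.9),t[2]-115.7)
print("yaw",yaw,"screw rel",(c-t)@X,(c-t)@Y,"tip rel",(tip-t)@X,(tip-t)@Y,c)
```

```text
[306 307 308 309 310 311 312 313 314 315 316 317 318 319 320 321 322 323 324 325 326 327 328 329 330 331 332 333 334 335]
218 [138 137 137 138 141 140 141 134 134 131 131 132 129 125 128 130 134 138 135 130 130 122 116 115 116 124 131 134 134 136]
219 [137 139 136 138 133 132 123 121 120 112 105 104 101 102 104 108 117 123 132 135 133 132 124 112 110 119 121 128 134 136]
220 [141 141 137 129 128 119 109  97  86  79  73  69  67  69  76  77  82  97 107 119 129 133 131 123 114 116 116 119 125 127]
221 [134 136 130 125 108  90  77  68  58  55  50  53  55  54  53  51  56  63  79  95 110 121 127 131 126 117 114 113 119 122]
222 [139 127 114 104  85  64  52  53  55  72  80  87  83  88  86  78  70  61  55  66  79  99 115 129 131 126 122 115 116 117]
223 [140 121  96  73  63  47  53  68  91 119 128 133 134 139 133 127 112  97  77  61  57  80 100 116 126 134 131 124 120 112]
224 [136 102  76  59  47  64  88 112 141 157 168 171 171 174 170 169 158 142 116  77  53  54  78 102 121 132 135 135 132 121]
225 [115  79  56  50  70 102 137 160 173 180 185 184 181 182 185 186 181 167 133  90  61  51  56
[... 2620 characters left out ...]
10 111 108 114 126 133 138 131 130 121 120 115 115 118]
247 [131 136 136 133 133 129 125 120 116 117 121 121 123 117 119 117 113 117 124 138 161 174 174 157 127 113 104 111 125 148]
248 [136 132 136 130 132 131 133 128 123 120 125 121 124 124 120 121 116 120 133 170 213 230 227 194 143 114 116 128 160 203]
249 [139 136 134 133 134 133 134 133 129 123 124 120 124 121 124 113 116 122 154 209 241 247 242 210 156 145 154 170 206 234]
face ((318.49078369140625, 232.93911743164062), (19.763229370117188, 20.79237174987793), 99.39987182617188)
yaw 2.2805869201206304 screw rel 0.7294194623474825 0.6221170440133286 tip rel 0.34963058193390323 1.1621954630242413 [490.88983249  58.96164096  53.7       ]
```

Request:
{"method": "move_arm", "body": {"targets": [[[0.04,-0.05,0.3,0,0,0,1.5],[0,0,0.3,0,0,0,1.5],[0,0,0.1,0,0,0,1.5],[0,0,0,0,0,0,1.5],[0,0,0,0,0,0,1.5]]]}}

```text
time_s: 15.55
ee_pos: [490.6, 57.9, 170.4]
eef_rot: [0.0, 0.416, 0.909, 0.0]
force: [-0.4, 0.1, 5.8]
finger_gap: 21.5
finger_force: 59.7
```

Request:
{"method": "move_arm", "body": {"targets": [[[0,0,0.05,0,0,0,1.5],[0,0,0,0,0,0,1.5],[0,0,0,0,0,0,1.5]]]}}

```text
time_s: 15.85
ee_pos: [490.6, 57.9, 170.0]
eef_rot: [0.0, 0.416, 0.909, 0.0]
force: [-0.3, -0.3, 7.6]
finger_gap: 21.6
finger_force: 59.7
```

Request:
{"method": "move_arm", "body": {"targets": [[[0,0,0.05,0,0,0,1.5],[0,0,0,0,0,0,1.5],[0,0,0,0,0,0,1.5]]]}}

```text
time_s: 16.15
ee_pos: [490.6, 57.9, 169.5]
eef_rot: [0.0, 0.416, 0.909, 0.0]
force: [-0.4, -0.7, 7.3]
finger_gap: 21.4
finger_force: 59.7
```

Run:
```python
from h import *
np.set_printoptions(linewidth=250)
i,m=shot("wrist","w7"); g=cv2.cvtColor(i,cv2.COLOR_BGR2GRAY)
print("     ",np.arange(306,334))
for r in range(222,250): print(r,g[r,306:334])
s=get_state(); print(s["ee_pos"],s["force"],s["moment"])
```

```text
[306 307 308 309 310 311 312 313 314 315 316 317 318 319 320 321 322 323 324 325 326 327 328 329 330 331 332 333]
222 [138 142 137 139 135 128 118 106  96  87  83  81  77  78  77  85  90 101 113 119 130 135 132 127 123 120 115 120]
223 [140 137 137 131 120 102  92  79  68  69  78  82  83  84  77  77  72  71  84  97 112 123 131 134 132 125 119 113]
224 [139 133 124 108  90  75  65  67  89 101 119 129 133 134 128 121 103  86  72  70  85 101 115 128 134 132 127 118]
225 [139 124 106  85  62  64  88 123 144 152 166 178 176 172 178 171 154 140 118  84  66  72  90 113 124 138 136 131]
226 [140 109  84  56  65  96 141 176 191 187 185 189 186 189 192 190 183 176 155 111  72  58  68  89 117 132 136 137]
227 [118  84  58  62  94 133 170 195 199 193 187 188 189 190 193 195 183 175 154 110  81  61  59  69  99 121 136 135]
228 [ 92  62  57  75 124 158 184 194 191 189 189 191 192 190 188 185 173 151 124  97  87  81  73  63  80 106 127 137]
229 [ 72  52  59  95 143 174 185 187 192 190 187 190 187 186 185 169 149 121 102  97 107 114 106  73  60  84 111 133]
230 [ 58  48  63 113 156 179 188 187 187 1
[... 1734 characters left out ...]
20 103  85  77  73  72  73  89  99 113 119 115 119 118 115 114 113 104  92  82  83  82  86 104 123 152 171 170]
246 [128 116 103  86  80  74  75  82  91 114 119 119 121 119 113 118 111  98  84  79  81  87 101 118 138 164 190 192]
247 [130 130 118 106  92  86  82  81  95 112 121 126 122 126 120 119 111 102  86  82  93 105 112 127 140 159 181 181]
248 [137 134 124 124 116 102  96  89  98 117 125 124 130 127 125 118 118 105  95  95 106 118 130 131 136 141 145 138]
249 [135 136 134 130 125 122 115 106 106 116 124 126 119 123 124 117 116 105 108 114 123 132 131 136 131 131 123 116]
[490.60133978  57.94638947 169.4722753 ] [-0.18396571 -0.23845394  7.33160473] [-0.03489523  0.07626534  0.01235516]
```

Request:
{"method": "move_arm", "body": {"targets": [[[0,0,-0.15,0,0,0,1.5],[0.02,-0.02,0,0,0,-0.07,1.5],[0,0,0.1,0,0,0,1.5],[0,0,0.1,0,0,0,1.5],[0,0,0,0,0,0,1.5]]]}}

```text
time_s: 16.7
ee_pos: [490.4, 57.9, 168.9]
eef_rot: [0.0, 0.384, 0.923, 0.0]
force: [-0.6, 0.6, 7.1]
finger_gap: 21.4
finger_force: 59.8
```

Request:
{"method": "move_arm", "body": {"targets": [[[0,0,0,0,0,-0.04,1.5],[0,0,0,0,0,0,1.5],[0,0,0,0,0,0,1.5]]]}}

```text
time_s: 17.0
ee_pos: [490.4, 57.9, 169.0]
eef_rot: [0.0, 0.366, 0.931, 0.0]
force: [1.2, 0.2, 6.5]
finger_gap: 21.6
finger_force: 59.8
```

Request:
{"method": "move_arm", "body": {"targets": [[[0,0,0,0,0,-0.04,1.5],[0,0,0,0,0,0,1.5],[0,0,0,0,0,0,1.5]]]}}

```text
time_s: 17.3
ee_pos: [490.4, 58.0, 169.0]
eef_rot: [0.0, 0.347, 0.938, 0.0]
force: [-0.2, 0.2, 7.7]
finger_gap: 21.6
finger_force: 59.8
```

Request:
{"method": "move_arm", "body": {"targets": [[[0,0,0,0,0,0.08,1.5],[0.02,-0.02,0,0,0,0,1.5],[0,0,0,0,0,0,1.5]]]}}

```text
time_s: 17.6
ee_pos: [490.2, 58.0, 169.1]
eef_rot: [0.0, 0.384, 0.923, 0.0]
force: [-0.1, -0.0, 6.7]
finger_gap: 21.5
finger_force: 60.0
```

Request:
{"method": "move_arm", "body": {"targets": [[[0.02,-0.02,0,0,0,0,1.5],[0,0,0,0,0,0,1.5],[0,0,0,0,0,0,1.5]]]}}

```text
time_s: 17.9
ee_pos: [490.0, 58.0, 169.1]
eef_rot: [0.001, 0.384, 0.923, 0.0]
force: [1.4, 0.6, 6.3]
finger_gap: 21.3
finger_force: 60.1
```

Request:
{"method": "move_arm", "body": {"targets": [[[0.02,-0.02,0,0,0,0,1.5],[0,0,0,0,0,0,1.5],[0,0,0,0,0,0,1.5]]]}}

```text
time_s: 18.2
ee_pos: [489.8, 58.0, 169.1]
eef_rot: [0.001, 0.384, 0.923, 0.0]
force: [-0.1, 0.8, 6.8]
finger_gap: 21.5
finger_force: 60.2
```

Run:
```python
from h import *
np.set_printoptions(linewidth=250)
i,m=shot("wrist","w8"); g=cv2.cvtColor(i,cv2.COLOR_BGR2GRAY)
print("     ",np.arange(306,334))
for r in range(224,248): print(r,g[r,306:334])
s=get_state(); print(s["ee_pos"],s["force"],s["moment"])
```

```text
[306 307 308 309 310 311 312 313 314 315 316 317 318 319 320 321 322 323 324 325 326 327 328 329 330 331 332 333]
224 [167 151 141 133 121 109  90  74  72  74  81  92  98  99  96  92  85  82  75  86  98 112 127 134 139 133 125 119]
225 [195 161 134 116  97  72  66  76  94 117 131 141 151 150 144 142 139 125 104  82  74  88 102 121 132 137 131 126]
226 [199 159 127  90  71  65  83 115 145 166 175 180 183 181 181 183 186 181 151 121  91  71  75  95 120 134 140 136]
227 [169 138  97  72  68  88 123 158 178 191 196 192 194 194 190 193 199 194 179 155 124  79  60  75  98 125 140 142]
228 [135 103  72  59  82 121 159 185 191 195 195 194 193 193 195 195 199 192 180 156 122  88  67  66  76 103 125 140]
229 [108  80  59  61 100 147 177 188 195 192 193 193 194 193 195 194 189 175 156 131 102  93  81  64  65  88 111 135]
230 [ 90  60  51  74 118 160 184 196 195 193 196 194 192 190 189 184 167 142 121 102  96 102 102  90  64  75  97 122]
231 [ 71  51  56  93 137 174 190 196 192 191 193 194 187 174 168 157 136 115 101  95 109 126 142 123  81  62  81 112]
232 [ 67  45  69 111 156 184 193 192 193 1
[... 1262 characters left out ...]
00  86  73  77  74  71  84 108 132 134 122 117 116 119 118 117 121 141 166 173 163 136 108  82  84  86 108 123]
244 [109  90  80  76  71  72  84 115 138 141 128 119 119 119 120 119 124 135 144 143 127 108  86  77  83  99 117 130]
245 [124 104  91  78  77  79  80  95 118 126 126 118 118 120 119 120 123 119 117 108  92  84  80  83  93 115 129 137]
246 [131 121 106  89  79  74  74  83  98 109 119 121 124 124 121 116 115 110  97  87  84  83  84  93 109 134 152 154]
247 [139 132 119 108  92  81  76  79  88 105 121 128 126 127 122 122 116 105  90  85  82  86  97 111 131 164 189 188]
[489.83539436  57.98682508 169.10282004] [ 0.58240695 -0.29600607  7.28738551] [ 0.10426735 -0.1489978   0.04974936]
```

Request:
{"method": "move_arm", "body": {"targets": [[[-0.04,0.04,0,0,0,0.04,1.5],[0,0,0,0,0,0.04,1.5],[0,0,0,0,0,0,1.5]]]}}

```text
time_s: 18.55
ee_pos: [490.3, 58.0, 169.1]
eef_rot: [0.0, 0.421, 0.907, 0.0]
force: [-0.4, 1.6, 7.1]
finger_gap: 21.7
finger_force: 60.0
```

Request:
{"method": "move_arm", "body": {"targets": [[[0,0,0,0,0,0.04,1.5],[0,0,0,0,0,0,1.5],[0,0,0,0,0,0,1.5]]]}}

```text
time_s: 18.85
ee_pos: [490.4, 58.0, 169.1]
eef_rot: [0.001, 0.439, 0.899, 0.0]
force: [0.5, 1.0, 7.5]
finger_gap: 21.3
finger_force: 60.2
```

Request:
{"method": "move_arm", "body": {"targets": [[[0,0,0,0,0,0.04,1.5],[0,0,0,0,0,0,1.5],[0,0,0,0,0,0,1.5]]]}}

```text
time_s: 19.15
ee_pos: [490.4, 58.0, 169.1]
eef_rot: [0.001, 0.457, 0.89, 0.0]
force: [1.0, -0.2, 6.8]
finger_gap: 21.6
finger_force: 60.2
```

Request:
{"method": "move_arm", "body": {"targets": [[[0,0,0,0,0,0.04,1.5],[0,0,0,0,0,0,1.5],[0,0,0,0,0,0,1.5]]]}}

```text
time_s: 19.45
ee_pos: [490.4, 58.0, 169.1]
eef_rot: [0.001, 0.474, 0.88, 0.0]
force: [0.4, 0.5, 7.0]
finger_gap: 21.7
finger_force: 60.3
```

Still not engaged. I'll lift and hold the blade over the bright plate, where its outline, which is fixed in the wrist view, can be measured cleanly.

Request:
{"method": "move_arm", "body": {"targets": [[[0,0,-1,0,0,0,1.5],[0,0,-1,0,0,0,1.5],[0,2,0,0,0,0,1.5],[0,2.6,0,0,0,0,1.5],[0,2,0,0,0,0,1.5],[0,0,0,0,0,0,1.5],[0,0,0,0,0,0,1.5]]]}}

```text
time_s: 20.15
ee_pos: [544.5, 94.3, 189.0]
eef_rot: [-0.0, 0.474, 0.881, -0.0]
force: [-0.4, -0.0, -2.3]
finger_gap: 21.2
finger_force: 59.1
```

Run:
```python
from h import *
np.set_printoptions(linewidth=250)
gs=[]
for k in range(4):
    i,m=shot("wrist",f"w9{k}"); gs.append(cv2.cvtColor(i,cv2.COLOR_BGR2GRAY).astype(float))
g=np.mean(gs,0).astype(int)
print("     ",np.arange(304,336))
for r in range(222,252): print(r,g[r,304:336])
s=get_state(); print(s["ee_pos"],s["force"],s["moment"])
```

```text
[304 305 306 307 308 309 310 311 312 313 314 315 316 317 318 319 320 321 322 323 324 325 326 327 328 329 330 331 332 333 334 335]
222 [216 216 216 214 213 211 207 202 195 190 182 181 179 179 179 183 187 194 200 205 210 211 214 216 217 216 217 214 208 199 182 165]
223 [219 217 215 216 213 214 213 212 209 202 193 189 182 179 179 179 183 183 189 194 201 206 210 212 214 214 216 216 217 215 208 197]
224 [218 218 217 216 216 216 215 214 212 212 205 199 195 187 182 181 180 180 179 185 191 197 202 207 209 212 213 215 215 217 215 213]
225 [218 220 218 219 218 216 216 214 214 213 213 210 206 200 193 188 182 180 180 180 181 186 193 198 203 208 210 212 213 215 216 216]
226 [219 219 219 219 218 218 215 216 215 214 214 212 213 209 204 200 193 186 183 181 179 181 183 188 193 198 202 206 210 213 214 215]
227 [218 219 219 219 220 219 219 218 217 216 214 214 214 213 213 209 205 200 190 186 181 180 180 181 184 186 190 194 202 210 209 212]
228 [218 219 218 219 219 219 219 219 217 217 216 215 215 215 212 213 212 209 203 197 190 184 183 179 179 179 182 186 191 197 203 210]
229 [220 220 219 218 217 218 220
[... 2466 characters left out ...]
94 214 215 216 225 238 245 245 241 237 235 235]
248 [128 134 148 165 182 198 209 216 216 214 189 149 120 109 111 110 109 107 120 158 194 213 216 217 222 227 226 224 227 233 234 233]
249 [122 124 128 136 149 166 184 199 209 205 182 144 116 108 110 109 108 105 113 144 184 206 217 217 215 210 200 201 215 229 233 230]
250 [119 122 122 124 128 137 151 166 183 189 169 137 113 105 104 103 102  98 104 121 157 188 208 215 208 189 165 163 185 215 227 226]
251 [123 121 121 121 121 122 128 137 149 157 147 124 105  98  96  96  95  92  94 101 124 157 188 205 198 168 141 133 153 188 213 222]
[544.16935714  93.90001504 188.95111314] [-0.24284923 -0.11450794 -0.50133047] [ 0.06740468  0.02832471 -0.00206096]
```

The clean outline gives a 2 mm near end at (319.7,231) on a shaft axis at col 318.95. So the blade is only about 0.14 rad clockwise of tool x, with the tip at (318.95,236.3). My 45° reading was wrong: the slanted edge wasn't the blade's edge. I'll go back and realign.

Request:
{"method": "move_arm", "body": {"targets": [[[0,-2,0,0,0,0,1.5],[0,-2.6,0,0,0,0,1.5],[0,-2,0,0,0,0,1.5],[0,0,0,0,0,0.126,1.5],[0,0,0,0,0,0.126,1.5],[0,0,0,0,0,0.126,1.5],[0,0,0,0,0,0.126,1.5],[0,0,0,0,0,0,1.5],[0,0,0,0,0,0,1.5]]]}}

```text
time_s: 21.25
ee_pos: [489.5, 57.8, 188.9]
eef_rot: [-0.0, 0.677, 0.736, -0.0]
force: [-0.3, -0.4, -0.8]
finger_gap: 21.5
finger_force: 59.1
```

```bash
cat > ms.py <<'E'
from h import *
import sys
np.set_printoptions(linewidth=250)
tag,zf=sys.argv[1],54.3
gs=[]
for k in range(3):
    i,m=shot("wrist",tag); gs.append(cv2.cvtColor(i,cv2.COLOR_BGR2GRAY).astype(float))
g=np.mean(gs,0); s=get_state(); t=s["ee_pos"]; q=s["eef_rot"]; yaw=2*np.arctan2(q[2],q[1])
X=np.array([np.cos(yaw),np.sin(yaw),0]);Y=np.array([np.sin(yaw),-np.cos(yaw),0])
tip=plane(m,(318.95,236.3),t[2]-115.7); print("yaw",yaw,t.round(2),"tip rel",(tip-t)@X,(tip-t)@Y)
pc=proj(m,[490.8,59.3,zf]); print("pred screw px",pc)
# bright face pixels near the prediction, hull ellipse
yy,xx=np.indices(g.shape)
k=((g>135)&(np.hypot(yy-pc[1],xx-pc[0])<12.5)).astype(np.uint8)
n,l,st,ce=cv2.connectedComponentsWithStats(k); big=[j for j in range(1,n) if st[j,4]>25]; k=np.isin(l,big)
e=cv2.fitEllipse(cv2.convexHull(np.argwhere(k)[:,::-1].astype(np.float32))); print("face",e[0],e[1])
c=plane(m,e[0],zf); print("face rel tip",(c-tip)@X,(c-tip)@Y,c.round(2))
P=[]
for r in range(int(e[0][1])-7,int(e[0][1])+5):
    w=g[r,int(e[0][0])-4:int(e[0][0])+6]; a=np.clip(150-w,0,None); cc=(a*np.arange(len(w))).sum()/max(a.sum(),1)+int(e[0][0])-4
    P.append((cc,r))
P=np.array(P); print(P.round(2).tolist())
W=np.array([plane(m,p,zf) for p in P[:9]]); u=(W-tip)@X; v=(W-tip)@Y; f=np.polyfit(u,v,1); print("slot: cw angle",np.arctan(f[0]),"Y at tip X=0",f[1], "Y at face X", np.polyval(f,(c-tip)@X))
for r in range(int(pc[1])-14,int(pc[1])+16): print(r,g[r,int(pc[0])-14:int(pc[0])+15].astype(int))
E
python3 ms.py w10
```

```text
yaw 1.6521673421025687 [489.66  57.87 188.83] tip rel 0.42017879866094465 0.4076885921104551
pred screw px [319.95282495 229.472295  ]
face (319.7881164550781, 229.92393493652344) (18.438627243041992, 20.193071365356445)
face rel tip 0.522738237954587 0.7084323795086864 [490.69  58.9   54.3 ]
[[321.3, 222.0], [321.15, 223.0], [321.06, 224.0], [320.94, 225.0], [320.75, 226.0], [320.52, 227.0], [320.31, 228.0], [320.16, 229.0], [320.08, 230.0], [320.07, 231.0], [319.94, 232.0], [319.78, 233.0]]
slot: cw angle 0.1545424167398307 Y at tip X=0 0.8558474785519516 Y at face X 0.9372820541665177
215 [133 135 133 133 133 132 135 135 135 135 134 131 129 131 131 130 129 131 132 134 133 134 134 133 132 132 132 133 132]
216 [138 135 138 137 136 137 136 134 135 130 130 125 119 119 115 117 122 124 125 129 132 133 135 135 135 138 134 135 135]
217 [134 135 135 136 135 137 135 130 126 116 109  99  92  89  88  90  92  97 104 108 120 126 130 135 135 135 134 135 135]
218 [136 136 136 136 137 132 125 113 101  88  76  66  62  61  57  58  62  65  71  80  93 109 118 127 133 136 135 136 134]
219 [135 137 136 
[... 2454 characters left out ...]
7  74  80  89  97 103 105 105 104 103 100 101 108 118 113  99  80  80  93 114 157 219 244]
240 [133 132 130 122 112  94  81  75  71  83  94 104 105 105 105 106 102  98  96  90  85  80  79 100 137 164 192 229 244]
241 [132 133 133 131 121 111  98  85  79  84  97 102 104 104 102 105 105 100  91  80  78  82  97 134 185 222 233 241 246]
242 [133 133 134 130 128 123 115 106  96  92  99 104 104 104 104 107 104 101  95  89  90 101 115 146 199 232 237 240 240]
243 [133 131 133 131 131 129 125 119 113 107 106 106 107 107 107 107 106 103 105 104 110 114 123 141 170 196 202 203 204]
244 [132 131 132 131 131 131 131 129 125 117 111 108 108 110 110 108 110 109 113 117 124 126 131 133 142 146 150 151 150]
```

Request:
{"method": "move_arm", "body": {"targets": [[[0.05,0.09,0.4,0,0,0,1.5],[0,0,0.4,0,0,0,1.5],[0,0,0.4,0,0,0,1.5],[0,0,0.3,0,0,0,1.5],[0,0,0.2,0,0,0,1.5],[0,0,0.1,0,0,0,1.5],[0,0,0.05,0,0,0,1.5],[0,0,0,0,0,0,1.5]]]}}

```text
time_s: 22.2
ee_pos: [490.7, 58.5, 170.4]
eef_rot: [0.0, 0.679, 0.734, 0.0]
force: [-0.3, 0.8, -1.3]
finger_gap: 21.3
finger_force: 59.0
```

Request:
{"method": "move_arm", "body": {"targets": [[[0,0,0.1,0,0,0,1.5],[0,0,0,0,0,0,1.5],[0,0,0,0,0,0,1.5]]]}}

```text
time_s: 22.5
ee_pos: [490.8, 58.5, 169.5]
eef_rot: [0.0, 0.679, 0.734, 0.0]
force: [-0.7, 0.1, 5.1]
finger_gap: 21.8
finger_force: 59.5
```

Request:
{"method": "move_arm", "body": {"targets": [[[0,0.03,0,0,0,0,1.5],[0,0,0,0,0,0,1.5],[0,0,0,0,0,0,1.5]]]}}

```text
time_s: 22.8
ee_pos: [490.9, 58.6, 169.3]
eef_rot: [0.0, 0.679, 0.734, 0.0]
force: [-0.8, -0.0, 4.8]
finger_gap: 21.4
finger_force: 59.4
```

Request:
{"method": "move_arm", "body": {"targets": [[[0,-0.06,0,0,0,0,1.5],[0,0,0,0,0,0,1.5],[0,0,0,0,0,0,1.5]]]}}

```text
time_s: 23.1
ee_pos: [490.5, 58.5, 169.4]
eef_rot: [0.0, 0.679, 0.734, 0.0]
force: [0.4, 0.6, 5.4]
finger_gap: 21.7
finger_force: 59.8
```

Request:
{"method": "move_arm", "body": {"targets": [[[0,0.02,0,0,0,0.04,1.5],[0,0,0,0,0,0,1.5],[0,0,0,0,0,0,1.5]]]}}

```text
time_s: 23.4
ee_pos: [490.5, 58.5, 169.3]
eef_rot: [0.0, 0.693, 0.721, 0.0]
force: [-0.7, 0.8, 5.1]
finger_gap: 21.7
finger_force: 59.7
```

```bash
python3 ms.py w11; python3 -c "
from h import *
a=cv2.cvtColor(load('w90')[0],6)
import numpy as np
np.set_printoptions(linewidth=250)
s=get_state();print(s['force'],s['moment'])"
```

```text
yaw 1.6105156987817704 [490.56  58.52 169.31] tip rel 0.4464084786748965 0.4022710473092939
pred screw px [318.78663514 236.13297502]
face (318.6619873046875, 236.36102294921875) (21.000267028808594, 21.286226272583008)
face rel tip 0.13517887616538904 -0.22794775651597818 [490.71  59.11  54.3 ]
[[319.68, 229.0], [319.54, 230.0], [319.43, 231.0], [319.39, 232.0], [319.47, 233.0], [319.71, 234.0], [319.72, 235.0], [319.46, 236.0], [318.99, 237.0], [318.95, 238.0], [319.07, 239.0], [319.14, 240.0]]
slot: cw angle 0.03352584865346827 Y at tip X=0 0.3247939924918162 Y at face X 0.3293276777569176
222 [138 138 139 138 138 138 137 135 135 132 130 125 119 119 117 121 121 125 128 133 134 138 137 137 139 139 139 140 138]
223 [139 138 139 138 138 137 133 127 121 114 104  96  90  88  89  87  90  98 104 113 120 130 135 138 138 137 140 137 138]
224 [139 138 139 137 136 126 119 108  95  83  73  63  63  62  60  64  60  69  74  82  97 109 122 128 134 138 138 139 138]
225 [137 138 137 135 126 112  92  78  65  56  59  69  80  86  79  67  59  58  62  66  73  82  95 113 126 134 137 137 138]
226 [136 139
[... 2532 characters left out ...]
  94 110 125 132]
247 [134 132 121 104  91  77  71  70  76  88 100 111 113 118 118 117 112 114 111 101  93  84  76  84  93 108 122 131 137]
248 [135 133 130 121 107  95  82  75  72  73  89 108 118 119 120 117 118 118 111 100  85  80  85  95 108 122 129 134 135]
249 [136 135 134 129 122 110  99  86  81  81  91 109 117 120 119 118 116 114 108  98  90  90 100 113 123 131 133 134 136]
250 [135 136 135 133 131 126 117 109  97  98  99 109 113 115 115 111 111 107 105  99  95 104 114 124 130 132 133 133 134]
251 [135 135 134 135 133 135 127 123 115 109 108 109 108 107 106 102 103 102  99  99 101 107 120 126 132 134 135 133 135]
[0.06209901 0.34580084 5.28035643] [ 0.0265357  -0.03248209  0.0280397 ]
```

Request:
{"method": "move_arm", "body": {"targets": [[[0,0,0,0,0,-0.04,1.5],[0,0,0,0,0,0,1.5],[0,0,0.05,0,0,0,1.5],[0,0,0,0,0,0,1.5]]]}}

```text
time_s: 23.95
ee_pos: [490.5, 58.5, 168.8]
eef_rot: [0.0, 0.679, 0.734, 0.0]
force: [0.6, 0.1, 4.4]
finger_gap: 21.4
finger_force: 59.8
```

Request:
{"method": "move_arm", "body": {"targets": [[[0,0,0,0,0,-0.04,1.5],[0,0,0,0,0,0,1.5],[0,0,0.05,0,0,0,1.5],[0,0,0,0,0,0,1.5]]]}}

```text
time_s: 24.35
ee_pos: [490.5, 58.5, 168.3]
eef_rot: [-0.0, 0.664, 0.748, 0.0]
force: [-0.2, 0.3, 4.8]
finger_gap: 21.3
finger_force: 59.8
```

Request:
{"method": "move_arm", "body": {"targets": [[[0,0,0,0,0,-0.04,1.5],[0,0,0,0,0,0,1.5],[0,0,0,0,0,0,1.5]]]}}

```text
time_s: 24.65
ee_pos: [490.5, 58.5, 168.3]
eef_rot: [0.0, 0.649, 0.761, 0.0]
force: [-0.1, 0.5, 5.6]
finger_gap: 21.6
finger_force: 59.9
```

Request:
{"method": "move_arm", "body": {"targets": [[[0,0,0,0,0,-0.04,1.5],[0,0,0,0,0,0,1.5],[0,0,0,0,0,0,1.5]]]}}

```text
time_s: 24.95
ee_pos: [490.5, 58.5, 168.4]
eef_rot: [0.0, 0.634, 0.774, 0.0]
force: [-0.8, -0.2, 5.7]
finger_gap: 21.6
finger_force: 59.8
```

Comparing contact heights, the force is now lower at a deeper z (about 6 N at 168.4, against about 8 N at 169.1). That means the blade is in the slot and only the spring is carrying the load. I'll push down in measured steps.

Request:
{"method": "move_arm", "body": {"targets": [[[0,0,0.1,0,0,0,1.5],[0,0,0.1,0,0,0,1.5],[0,0,0,0,0,0,1.5],[0,0,0,0,0,0,1.5]]]}}

```text
time_s: 25.35
ee_pos: [490.5, 58.5, 166.3]
eef_rot: [-0.0, 0.634, 0.774, 0.0]
force: [-0.5, 1.1, 7.6]
finger_gap: 21.4
finger_force: 59.9
```

```bash
python3 ms.py w12 | head -7
```

```text
yaw 1.768910201271278 [490.56  58.52 166.39] tip rel 0.3726937606068194 0.5890263417934939
pred screw px [318.69778881 237.06932645]
face (318.5647888183594, 236.3368377685547) (20.512662887573242, 21.282312393188477)
face rel tip 0.94160806344648 -0.30141538396331174 [490.58  59.86  54.3 ]
[[320.86, 229.0], [320.55, 230.0], [320.38, 231.0], [320.13, 232.0], [319.79, 233.0], [319.74, 234.0], [319.75, 235.0], [319.41, 236.0], [318.96, 237.0], [318.89, 238.0], [318.98, 239.0], [319.01, 240.0]]
slot: cw angle 0.2000091649420674 Y at tip X=0 0.04323122181775969 Y at face X 0.23411361020381283
223 [139 136 136 138 134 135 136 135 131 125 119 115 112 110 109 112 113 115 121 129 130 133 135 135 137 135 134 135 133]
```

Request:
{"method": "move_arm", "body": {"targets": [[[0,0,0.1,0,0,0,1.5],[0,0,0.05,0,0,0,1.5],[0,0,0,0,0,0,1.5],[0,0,0,0,0,0,1.5]]]}}

```text
time_s: 25.9
ee_pos: [490.6, 58.5, 164.9]
eef_rot: [0.0, 0.634, 0.774, 0.0]
force: [-0.0, 0.2, 6.9]
finger_gap: 21.1
finger_force: 60.0
```

Request:
{"method": "move_arm", "body": {"targets": [[[0,0,0.08,0,0,0,1.5],[0,0,0.05,0,0,0,1.5],[0,0,0,0,0,0,1.5],[0,0,0,0,0,0,1.5]]]}}

```text
time_s: 26.3
ee_pos: [490.6, 58.5, 163.7]
eef_rot: [0.0, 0.634, 0.774, 0.0]
force: [-0.4, -0.5, 9.2]
finger_gap: 21.6
finger_force: 60.0
```

Request:
{"method": "move_arm", "body": {"targets": [[[0,0,0,0,0,0.1,1.5],[0,0,0,0,0,0.1,1.5],[0,0,0,0,0,0.1,1.5],[0,0,0,0,0,0.1,1.5],[0,0,0,0,0,0,1.5]]]}}

```text
time_s: 26.8
ee_pos: [490.7, 58.5, 163.7]
eef_rot: [0.0, 0.776, 0.631, 0.0]
force: [-0.2, 0.3, 8.2]
finger_gap: 21.5
finger_force: 60.0
```

Request:
{"method": "move_arm", "body": {"targets": [[[0,0,0.03,0,0,0.1,1.5],[0,0,0,0,0,0.1,1.5],[0,0,0,0,0,0.1,1.5],[0,0,0,0,0,0,1.5]]]}}

```text
time_s: 27.2
ee_pos: [490.8, 58.5, 163.5]
eef_rot: [0.0, 0.862, 0.508, 0.0]
force: [-0.1, -0.6, 8.6]
finger_gap: 21.7
finger_force: 60.2
```

```bash
python3 ms.py w13 | head -30; python3 -c "
from h import *
s=get_state();print(s['force'],s['moment'],s['joint_pos'])"
```

```text
yaw 1.0688097987003702 [490.79  58.51 163.46] tip rel 0.5537208230910493 -0.16395311688147715
pred screw px [318.69506734 238.31319725]
face (318.9134826660156, 236.56027221679688) (19.879186630249023, 20.82297706604004)
face rel tip 1.5477090787633514 -0.036616683299401376 [491.62  60.45  54.3 ]
[[318.98, 229.0], [318.99, 230.0], [319.05, 231.0], [319.17, 232.0], [319.46, 233.0], [319.6, 234.0], [319.68, 235.0], [319.41, 236.0], [319.02, 237.0], [318.92, 238.0], [319.02, 239.0], [319.04, 240.0]]
slot: cw angle -0.050461177017098825 Y at tip X=0 0.45226609410160123 Y at face X 0.3741005159130207
224 [113 108 106 103 104 112 118 125 124 124 123 121 117 115 115 115 118 121 122 123 127 126 127 127 125 123 114 106 102]
225 [105 101 103 111 115 121 124 123 116 109 106 102 102  98  96  96 100 104 110 112 117 120 123 124 127 125 119 114 101]
226 [101 105 111 119 123 121 113 107  97  90  87  97 104  99  86  80  89  95 104 104 103 107 115 120 123 127 125 121 109]
227 [107 118 121 122 117 106  96  84  81  90 105 121 131 118  93  81  91 116 127 120 105 100 103 110 118 124 124 120 114]
228 [120 
[... 1905 characters left out ...]
 155 161 154 128  96  70  58  66  80]
244 [ 82  63  59  54  54  59  81 118 145 157 148 122 104 102  99 100 102 100 107 132 152 154 135 107  77  61  61  70  84]
245 [ 89  73  63  59  59  57  64  90 120 139 136 118 104  98  99 100  99 100 106 122 138 132 109  84  67  62  64  71  90]
246 [ 95  77  65  61  61  59  57  65  89 108 111 110 102 100  98  99  99 100 101 108 110 101  82  68  66  61  68  79  97]
247 [109  92  73  61  64  61  62  61  66  78  86 100 103 103 104 103 103  99  99  95  85  76  65  60  66  67  73  89 105]
[ 0.39365603 -0.30019212  9.62634928] [-0.01003618 -0.03400203  0.03424515] [ 5.73258331e-02  3.54338740e-01  2.01816051e+00 -1.41741761e-05
  7.68450469e-01  5.59322549e-01]
```

The slot is turning with the blade, at about 0.58 rad now. I'll keep turning.

Request:
{"method": "move_arm", "body": {"targets": [[[0,0,0,0,0,0.1,1.5],[0,0,0,0,0,0.1,1.5],[0,0,0,0,0,0.1,1.5],[0,0,0,0,0,0.1,1.5],[0,0,0,0,0,0,1.5]]]}}

```text
time_s: 27.85
ee_pos: [490.9, 58.5, 163.5]
eef_rot: [0.0, 0.945, 0.326, 0.0]
force: [1.2, -0.0, 9.0]
finger_gap: 21.6
finger_force: 60.4
```

Request:
{"method": "move_arm", "body": {"targets": [[[0,0,0,0,0,0.1,1.5],[0,0,0,0,0,0.1,1.5],[0,0,0,0,0,0.1,1.5],[0,0,0,0,0,0,1.5]]]}}

```text
time_s: 28.25
ee_pos: [490.9, 58.4, 163.5]
eef_rot: [0.0, 0.983, 0.181, 0.0]
force: [0.7, -1.6, 8.2]
finger_gap: 21.5
finger_force: 60.6
```

Request:
{"method": "move_arm", "body": {"targets": [[[0,0,0,0,0,0.1,1.5],[0,0,0,0,0,0.1,1.5],[0,0,0,0,0,0.1,1.5],[0,0,0,0,0,0,1.5],[0,0,0,0,0,0,1.5]]]}}

```text
time_s: 28.75
ee_pos: [490.9, 58.4, 163.5]
eef_rot: [0.0, 0.999, 0.034, 0.0]
force: [1.1, -1.6, 8.7]
finger_gap: 21.6
finger_force: 60.8
```

```bash
python3 ms.py w14 | head -20; python3 -c "
from h import *
s=get_state();print(s['force'],s['moment'],s['joint_pos'])"
```

```text
yaw 0.06905411049573157 [490.86  58.38 163.46] tip rel -0.16017896847056845 -1.101011686487578
pred screw px [319.18854148 238.27882272]
face (319.5697326660156, 236.30357360839844) (20.035011291503906, 20.242950439453125)
face rel tip 1.743382911421305 0.46912430318819553 [492.4   59.12  54.3 ]
[[319.75, 229.0], [319.75, 230.0], [319.78, 231.0], [319.92, 232.0], [320.04, 233.0], [320.16, 234.0], [320.16, 235.0], [319.94, 236.0], [319.61, 237.0], [319.53, 238.0], [319.54, 239.0], [319.58, 240.0]]
slot: cw angle -0.0174879076033035 Y at tip X=0 0.7988272222569522 Y at face X 0.7683359945754569
224 [122 124 124 125 124 124 124 124 123 122 121 121 131 153 165 153 132 123 121 121 123 124 122 123 123 124 123 123 125]
225 [124 125 124 124 122 124 125 122 118 113 110 114 116 120 122 117 110 113 113 115 118 120 123 123 124 122 125 122 123]
226 [122 125 124 125 124 121 118 114 108 110 110 115 115 103  94  93  98 109 113 115 112 114 113 121 123 123 124 125 126]
227 [123 124 122 121 121 113 105 101 105 122 132 135 129 110  88  83  96 119 137 136 127 114 108 112 118 124 124 124 123]
228 [125 125
[... 682 characters left out ...]
 165 163 166 162 149 113  72  69  97]
234 [ 92  67  48  71 119 153 167 167 169 171 171 164 144 109  88  84  86 103 133 157 164 165 164 165 158 125  75  60  81]
235 [ 84  58  48  78 127 160 169 168 170 168 166 156 133 107  87  84  83  94 125 150 164 166 165 166 159 128  80  52  70]
236 [ 78  49  43  83 131 162 169 168 170 167 152 136 114  96  84  82  82  91 114 145 160 166 165 166 157 132  83  54  67]
237 [ 73  47  44  80 131 160 170 169 167 162 143 111  93  86  83  84  84  89 107 137 159 164 165 166 161 130  83  50  60]
[-0.15029571 -1.35750364  9.56649706] [-0.46655075 -0.11436614 -0.01185366] [ 5.72331618e-02  3.54364249e-01  2.01812371e+00 -3.75644149e-04
  7.68340263e-01  1.55924539e+00]
```

The slot is along the marks line (turn about 1.57 rad), with about 10 N push. I'll ease off, lift clear and check.

Request:
{"method": "move_arm", "body": {"targets": [[[0,0,0,0,0,-0.04,1.5],[0,0,-0.15,0,0,0,1.5],[0,0,-0.15,0,0,0,1.5],[0,0,-0.2,0,0,0,1.5],[0,0,-0.2,0,0,0,1.5],[0,0,-0.3,0,0,0,1.5],[0,0,-0.5,0,0,0,1.5],[0,0,-1,0,0,0,1.5],[0,0,0,0,0,0,1.5],[0,0,0,0,0,0,1.5]]]}}

```text
time_s: 29.9
ee_pos: [490.8, 58.5, 188.6]
eef_rot: [-0.0, 0.998, 0.055, 0.0]
force: [0.4, 0.3, -0.8]
finger_gap: 21.4
finger_force: 59.1
```

```bash
python3 ms.py w15 | head -40
```

```text
yaw 0.10980738178759611 [490.35  58.52 188.06] tip rel -0.16509659476263747 -1.1123425101431506
pred screw px [319.3838713 229.9607544]
face (319.75885009765625, 229.81227111816406) (18.600177764892578, 19.066747665405273)
face rel tip 0.8320268423857671 0.7016455936671097 [490.96  59.    54.3 ]
[[320.08, 222.0], [320.07, 223.0], [320.06, 224.0], [320.07, 225.0], [320.08, 226.0], [320.04, 227.0], [320.05, 228.0], [320.07, 229.0], [320.04, 230.0], [320.02, 231.0], [319.93, 232.0], [319.93, 233.0]]
slot: cw angle 0.0021136732543580723 Y at tip X=0 0.9448665599490008 Y at face X 0.9466251954516289
215 [114 115 116 115 114 115 113 115 112 113 111 115 114 130 161 182 184 183 185 194 201 204 206 207 207 206 204 192 169]
216 [124 125 121 121 123 123 122 124 121 123 122 120 121 138 166 184 188 186 195 207 217 224 225 226 226 225 224 216 182]
217 [124 125 123 123 124 123 124 125 124 124 121 119 116 124 141 156 157 161 170 187 205 221 229 232 229 226 224 212 183]
218 [125 125 125 126 124 124 123 121 120 112 106 101  97  97 102 107 109 115 125 141 167 201 225 230 227 212 191 179 160]
219 [125 1
[... 2461 characters left out ...]
8  61  72  76  83  86  88  91  92  89  88  89  96 102  96  81  68  62  62  73  87 103 114]
240 [122 119 110  97  83  66  60  57  61  67  79  87  90  89  90  92  90  86  81  75  69  62  59  64  69  82  99 111 118]
241 [121 121 117 110  96  82  68  59  60  65  81  88  89  91  87  90  88  86  74  62  56  59  64  68  83  98 110 116 121]
242 [122 123 121 117 109  94  81  71  63  69  79  87  88  86  92  91  92  87  76  63  58  62  74  83  97 110 117 123 122]
243 [121 122 122 121 116 108 100  86  77  78  81  88  88  92  94  91  92  87  77  74  71  80  89 102 111 116 121 122 122]
244 [121 122 122 123 121 116 112 104  96  89  90  92  92  93  94  93  92  91  88  85  88  96 106 112 121 122 120 124 121]
```

The screw stays locked with the push eased: slot at 0.11 rad world, a turn of about 1.54. I'll raise and turn back to the yaw used when grasping.

Request:
{"method": "move_arm", "body": {"targets": [[[0,0,-1,0,0,-0.14,1.5],[0,0,-1,0,0,-0.14,1.5],[0,0,-1,0,0,-0.14,1.5],[0,0,-1,0,0,-0.14,1.5],[0,0,-1,0,0,-0.14,1.5],[0,0,-1,0,0,-0.14,1.5],[0,0,-1,0,0,-0.14,1.5],[0,0,-1,0,0,-0.14,1.5],[0,0,-1,0,0,-0.14,1.5],[0,0,-1,0,0,-0.14,1.5]]]}}

```text
time_s: 31.05
ee_pos: [490.3, 58.5, 288.3]
eef_rot: [-0.0, 0.726, 0.687, -0.0]
force: [0.5, 0.6, -0.6]
finger_gap: 21.5
finger_force: 59.1
```

Request:
{"method": "move_arm", "body": {"targets": [[[0,0,0,0,0,-0.14,1.5],[0,0,0,0,0,-0.14,1.5],[0,0,0,0,0,-0.14,1.5],[0,0,0,0,0,-0.14,1.5],[0,0,0,0,0,-0.14,1.5],[0,0,0,0,0,-0.14,1.5],[0,0,0,0,0,-0.14,1.5],[0,0,0,0,0,-0.14,1.5],[0,0,0,0,0,-0.14,1.5],[0,0,0,0,0,-0.14,1.5]]]}}

```text
time_s: 32.05
ee_pos: [490.3, 58.5, 287.9]
eef_rot: [-0.0, 0.113, 0.994, -0.0]
force: [0.6, -0.3, 0.1]
finger_gap: 21.8
finger_force: 59.1
```

Request:
{"method": "move_arm", "body": {"targets": [[[0,0,0,0,0,-0.132,1.5],[0,0,0,0,0,-0.132,1.5],[0,0,0,0,0,0,1.5],[0,0,0,0,0,0,1.5]]]}}

```text
time_s: 32.45
ee_pos: [490.4, 58.5, 288.0]
eef_rot: [-0.0, -0.014, 1.0, 0.0]
force: [0.8, 1.1, -2.4]
finger_gap: 21.7
finger_force: 59.1
```

```bash
python3 -c "
from h import *
s=get_state();q=s['eef_rot'];print(s['ee_pos'],q,2*np.arctan2(q[2],q[1]),s['force'])"
```

```text
[490.39450655  58.50400679 288.01161389] [-1.81108994e-04 -1.40486329e-02  9.99901297e-01  3.69172411e-06] 3.1696908441904204 [ 0.78942931  1.12319653 -2.41666222]
```

Request:
{"method": "move_arm", "body": {"targets": [[[-0.66,2.67,0,0,0,0,1.5],[-0.66,2.67,0,0,0,0,1.5],[-0.66,2.67,0,0,0,0,1.5],[-0.66,2.67,0,0,0,0,1.5],[-0.66,2.67,0,0,0,0,1.5],[-0.66,2.67,0,0,0,0,1.5],[-0.66,2.67,0,0,0,0,1.5],[-0.66,2.67,0,0,0,0,1.5],[0,0,0,0,0,0,1.5],[0,0,0,0,0,0,1.5]]]}}

```text
time_s: 33.45
ee_pos: [536.1, 273.9, 287.7]
eef_rot: [-0.0, -0.015, 1.0, -0.0]
force: [0.5, -0.3, -1.3]
finger_gap: 21.1
finger_force: 59.2
```

Run:
```python
from h import *
s=get_state(); t=s["ee_pos"]; q=s["eef_rot"]; print(t,2*np.arctan2(q[2],q[1]))
i,m=shot("wrist","w16"); a=cv2.cvtColor(i,6).astype(np.float32); b=cv2.cvtColor(load("w2")[0],6).astype(np.float32)
def sh(y0,y1,x0,x1): return cv2.phaseCorrelate(b[y0:y1,x0:x1],a[y0:y1,x0:x1],cv2.createHanningWindow((x1-x0,y1-y0),cv2.CV_32F))
print("stand rail shift",sh(180,230,285,355)); print("handle shift",sh(262,330,300,345))
np.set_printoptions(linewidth=220)
for n,g in(("w2",b),("w16",a)):
    print(n)
    for r in range(208,250,2): print(r,g[r,304:338].astype(int))
print(proj(m,(537.3,273.2,115)))
```

```text
[536.08668797 273.9028929  287.7447193 ] 3.172324593243507
stand rail shift ((-0.3905824638149227, 2.4151906627491293), 0.880276903576321)
handle shift ((0.39831520906023243, -0.0965615601700236), 1.0813165181948814)
w2
208 [199 199 197 196 194 192 192 191 194 198 196 196 192 192 192 188 190 190 193 195 194 200 202 204 207 206 205 199 198 194 191 192 195 200]
210 [201 196 196 194 194 196 192 194 195 198 199 194 192 190 189 185 185 190 191 196 194 202 203 204 206 207 204 204 197 196 194 191 194 198]
212 [200 198 197 200 193 193 192 194 193 195 191 182 174 175 174 176 174 168 174 181 188 197 200 207 207 205 204 201 198 193 190 191 193 200]
214 [198 193 198 197 194 193 193 190 184 181 175 181 189 197 202 203 202 200 192 181 176 180 194 202 206 204 204 200 198 193 189 189 194 201]
216 [199 197 196 193 193 189 189 184 172 179 188 196 201 204 207 209 205 208 207 202 193 179 181 192 203 207 203 200 194 192 190 189 192 200]
218 [198 200 195 195 192 191 186 173 167 173 190 198 202 207 208 207 208 207 204 202 193 183 173 184 201 203 201 204 196 193 188 192 194 202]
220 [199 198 194 194 193 191
[... 4415 characters left out ...]
192 191 178 152 128 121 120 119 125 118 124 148 181 197 203 204 207 205 198 198 195 189 188 196 221 237]
242 [254 253 250 235 216 198 191 191 192 194 184 154 128 115 119 123 126 120 133 153 181 195 201 206 201 203 202 198 195 188 191 220 249 254]
244 [254 254 253 253 249 233 212 199 195 189 175 148 126 127 124 131 128 129 137 158 184 197 201 202 206 203 203 196 193 188 193 221 250 254]
246 [254 254 254 254 253 253 249 232 214 199 179 155 132 129 125 127 129 130 138 160 183 196 200 204 201 202 200 200 211 222 225 238 251 254]
248 [254 254 254 254 253 253 253 252 245 222 182 151 138 133 139 137 136 131 139 154 180 197 200 209 223 232 234 238 248 252 252 253 254 254]
[317.14210597 221.11070935]
```

The tip sits at the same pixels as just after grasping, so the driver has not slipped. I'll centre and lower it back along the path it came out by.

Request:
{"method": "move_arm", "body": {"targets": [[[-0.16,-0.05,0,0,0,0,1.5],[0,0,1.5,0,0,0,1.5],[0,0,1.5,0,0,0,1.5],[0,0,1.5,0,0,0,1.5],[0,0,1,0,0,0,1.5],[0,0,0.7,0,0,0,1.5],[0,0,0.3,0,0,0,1.5],[0,0,0,0,0,0,1.5]]]}}

```text
time_s: 34.3
ee_pos: [538.1, 273.1, 223.2]
eef_rot: [-0.0, -0.016, 1.0, -0.0]
force: [1.2, 0.5, -0.5]
finger_gap: 21.3
finger_force: 59.2
```

Request:
{"method": "move_arm", "body": {"targets": [[[0,0,0.5,0,0,0,1.5],[0,0,0.5,0,0,0,1.5],[0,0,0,0,0,0,1.5]]]}}

```text
time_s: 34.6
ee_pos: [537.7, 273.1, 212.6]
eef_rot: [-0.0, -0.016, 1.0, -0.0]
force: [-0.1, -0.3, -0.3]
finger_gap: 21.5
finger_force: 59.2
```

Request:
{"method": "move_arm", "body": {"targets": [[[0,0,1,0,0,0,1.5],[0,0,1,0,0,0,1.5],[0,0,1,0,0,0,1.5],[0,0,0.8,0,0,0,1.5],[0,0,0.5,0,0,0,1.5],[0,0,0.3,0,0,0,1.5],[0,0,0,0,0,0,1.5]]]}}

```text
time_s: 35.3
ee_pos: [537.9, 273.2, 166.8]
eef_rot: [-0.0, -0.016, 1.0, -0.0]
force: [-0.2, 0.4, -0.3]
finger_gap: 21.6
finger_force: 59.2
```

Request:
{"method": "move_arm", "body": {"targets": [[[0,0,0.2,0,0,0,1.5],[0,0,0.1,0,0,0,1.5],[0,0,0.05,0,0,0,1.5],[0,0,0,0,0,0,1.5],[0,0,0,0,0,0,1.5]]]}}

```text
time_s: 35.8
ee_pos: [538.0, 273.3, 163.8]
eef_rot: [0.0, -0.016, 1.0, 0.0]
force: [0.1, 0.6, -1.9]
finger_gap: 21.1
finger_force: 59.2
```

Request:
{"method": "move_arm", "body": {"targets": [[[0,0,0.1,0,0,0,1.5],[0,0,0,0,0,0,1.5],[0,0,0,0,0,0,1.5]]]}}

```text
time_s: 36.1
ee_pos: [538.0, 273.3, 162.7]
eef_rot: [-0.0, -0.016, 1.0, 0.0]
force: [0.0, -0.1, -1.6]
finger_gap: 21.6
finger_force: 59.2
```

Request:
{"method": "move_arm", "body": {"targets": [[[0,0,0.07,0,0,0,1.5],[0,0,0,0,0,0,1.5],[0,0,0,0,0,0,1.5]]]}}

```text
time_s: 36.4
ee_pos: [538.0, 273.2, 162.0]
eef_rot: [-0.0, -0.016, 1.0, -0.0]
force: [-0.0, -0.6, -0.6]
finger_gap: 21.6
finger_force: 59.2
```

Request:
{"method": "move_arm", "body": {"targets": [[[0,0,0.03,0,0,0,1.5],[0,0,0,0,0,0,2.6],[0,0,0,0,0,0,4],[0,0,0,0,0,0,6],[0,0,0,0,0,0,8.5],[0,0,0,0,0,0,8.5],[0,0,0,0,0,0,8.5],[0,0,0,0,0,0,8.5]]]}}

```text
time_s: 37.2
ee_pos: [538.0, 273.2, 161.7]
eef_rot: [-0.0, -0.016, 1.0, 0.0]
force: [-0.8, 0.1, -0.1]
finger_gap: 84.9
finger_force: 0.0
```

Request:
{"method": "move_arm", "body": {"targets": [[[0,0,0,0,0,0,8.5],[0,0,0,0,0,0,8.5],[0,0,0,0,0,0,8.5]]]}}

```text
time_s: 37.5
ee_pos: [538.0, 273.2, 161.7]
eef_rot: [-0.0, -0.016, 1.0, -0.0]
force: [0.4, -0.5, -0.1]
finger_gap: 84.9
finger_force: 0.0
```

Raise straight up, then compare with the starting pictures.

Request:
{"method": "move_arm", "body": {"targets": [[[0,0,-1,0,0,0,8.5],[0,0,-2,0,0,0,8.5],[0,0,-2.5,0,0,0,8.5],[0,0,-2.5,0,0,0,8.5],[0,0,-3,0,0,0,8.5],[0,0,-3,0,0,0,8.5],[0,0,-3,0,0,0,8.5],[0,0,0,0,0,0,8.5],[0,0,0,0,0,0,8.5]]]}}

```text
time_s: 38.4
ee_pos: [538.2, 273.3, 332.8]
eef_rot: [0.001, -0.016, 1.0, 0.0]
force: [-0.1, 0.8, -0.2]
finger_gap: 84.6
finger_force: 0.0
```

Run:
```python
from h import *
s=get_state(); print(s["ee_pos"],s["force"])
i,m=shot("wrist","w20"); S,n=shot("scene","s20")
a=cv2.cvtColor(S,6).astype(np.float32); b=cv2.cvtColor(load("scene0")[0],6).astype(np.float32)
w=lambda y0,y1,x0,x1:(cv2.phaseCorrelate(b[y0:y1,x0:x1],a[y0:y1,x0:x1]),np.abs(a-b)[y0:y1,x0:x1].mean())
print("flat",w(205,265,262,292)); print("slim",w(200,250,255,275)); print("red",w(178,235,243,265)); print("screw",w(240,260,395,420))
def yel(I,x0,y0,x1,y1):
    k=cv2.inRange(cv2.cvtColor(I,cv2.COLOR_BGR2HSV)[y0:y1,x0:x1],(18,150,100),(35,255,255)); nn,l,st,c=cv2.connectedComponentsWithStats(k)
    return [(int(st[j,4]),(c[j]+[x0,y0]).round(1).tolist()) for j in range(1,nn) if st[j,4]>5]
print("scene yel before",yel(load("scene0")[0],240,190,300,270)); print("after",yel(S,240,190,300,270))
print("bolster",yel(i,290,200,350,300))
g=cv2.cvtColor(S,6); np.set_printoptions(linewidth=200)
g0=b.astype(int)
for r in range(250,264,2): print(r,g0[r,268:298],g[r,268:298])
```

```text
[538.16241355 273.30319558 332.77243305] [-0.14340164  0.82581389 -0.2405305 ]
flat (((-0.08180538846946561, -0.05634868389720893), 0.7309092309739854), np.float32(16.932222))
slim (((-0.026144586444626583, 0.1512225279399786), 0.8489862606525421), np.float32(5.919))
red (((0.010985891192779818, -0.028614055726734478), 1.0084449488255713), np.float32(2.937799))
screw (((0.46564510273779725, 0.12683821535788553), 0.9234855480194092), np.float32(11.988))
scene yel before [(23, [264.6, 206.5]), (52, [276.0, 215.6]), (11, [260.8, 216.7]), (30, [268.1, 224.6]), (29, [283.6, 233.2]), (42, [276.0, 234.9])]
after [(23, [264.6, 206.5]), (36, [275.6, 215.6]), (10, [260.7, 216.8]), (27, [267.6, 223.9]), (29, [283.2, 232.9]), (35, [275.8, 236.1])]
bolster [(32, [316.2, 212.9]), (17, [328.1, 216.9]), (85, [319.4, 232.7]), (31, [321.9, 254.5]), (16, [312.8, 258.7])]
250 [234 236 236 234 233 232 229 215 169  94  52  44  45  43  46  51  94 167 215 231 235 235 234 232 227 209 183 160 148 144] [195 172 159 153 150 147 140 120  88  57  44  44  43  42  44  50  87 148 194 212 217 220 226 229 227 214 190 
[... 800 characters left out ...]
4 100  96  96  99 102 105 102  98 106 141 192 222 231 233 234 236 237 235 234 231] [156 152 147 145 148 150 151 137 125 117 105  96  95 104 109 112 104 101 103 116 136 143 149 151 152 154 154 153 150 153]
260 [235 236 235 231 223 200 171 148 131 111 101  98  98  99 101  99  99 109 126 160 201 224 230 233 238 239 240 240 237 234] [154 156 153 147 147 146 149 145 131 114 105 102 101 102 102 105 111 123 133 141 145 147 147 148 150 149 150 153 152 151]
262 [226 234 236 232 216 182 152 145 144 144 140 133 129 123 120 120 124 134 148 185 217 229 230 229 232 234 234 231 228 220] [143 152 155 154 150 144 144 149 151 149 148 141 136 132 129 130 135 141 145 147 148 149 148 147 145 144 146 146 145 140]
```

```bash
python3 -c "
from rig import *
print(finish_job())"
```

```text
the job is handed in; nothing more can be done
None
```

The job is handed in, but `finish_job()` returned no verdict: the screw's slot stood at about 1.54 rad after the push was eased, the flat driver hangs within about 0.1 px of where it started, the other two drivers have not moved, and force readings stayed near 10 N.

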